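# Put the spindle kit back on its stand and rack

### The job

The spindle kit was left lying about: put it away. Put both spacer rings over the post of the ring stand, the wide ring at the bottom and the narrow one flat on top of it, and lay each open-ended spanner in the spanner rack in the pair of notches that suits its length (long one where the cheeks are wide apart, short one where they are close together), its shank down on the floor of both notches and both heads outside the cheeks. Leave the two cutter heads where they stand.

Things in the scene. Friction and masses are not known exactly. Their poses are not given: they have to be found in the camera images.
- ring_wide: flat bright steel spacer ring, 66 mm outside diameter, 10 mm thick, lying flat within reach (a like ring far off at the right is not meant); a post up to 20 mm passes its bore (it looks 31 mm wide). Origin: centre of its underside, z up
- ring_narrow: dark grey steel spacer ring, 56 mm outside diameter, 12 mm thick, lying flat; a post up to 20 mm passes its bore (it looks 31 mm wide). Origin: centre of its underside, z up
- spanner_long: longer steel double open-ended spanner, 211 mm, lying flat. Origin: middle of its underside, z up, length along y, either way round. Straight shank 12 mm wide from y = -68 to +68 mm, 1 to 7 mm above the origin; heads up to 40 mm wide, 8 mm thick
- spanner_short: shorter steel double open-ended spanner, 165 mm, lying flat. Origin: middle of its underside, z up, length along y, either way round. Straight shank 10 mm wide from y = -52 to +52 mm, 1 to 7 mm above the origin; heads up to 32 mm wide, 8 mm thick
- ring_stand: ring stand, fixed to the bench: round dark wooden foot 96 mm across and 12 mm high, with one upright steel post 14 mm thick in its centre, its top 56 mm above the bench and tapered over the last 16 mm. Origin: centre of its underside, z up along the post
- spanner_rack: fixed dark board 124 x 128 mm, top 12 mm up, with two upright pale notched cheeks 8 mm thick that converge, turned any way. A spanner lies along its y across both cheeks. Wide-apart notches (long spanner): x = -33, y = +51 and -51 mm; close-together ones (short): x = +33, y = +35 and -35 mm. Notch floors 37 mm up, 26 mm wide; teeth round-topped, 60 mm up. Origin: centre of underside, z up
- cutter_red: bystander: red moulding cutter head, 95 mm across, 40 mm high, at the back near the flip stop. Origin: centre of its underside
- cutter_blue: bystander: blue rebate cutter head, 86 mm across, 30 mm high, at the back near the flip stop. Origin: centre of its underside

How it is judged:
By the outcome, as a careful person would: the job done as asked, in the order asked, and still so for the second after the job is handed in, with the robot touching nothing.
It also fails if it takes over 115 s, if anything falls off the work surface, if the arm or the gripper's body presses on something with over 40 N, if the wrist force passes 120 N, or if a joint passes its speed limit or range.

### The arm

A 6-joint arm with a two-finger parallel gripper is mounted at the origin on a cart in front of the work surface, level with it; the furniture and walls round the work are solid. World frame = base frame: x ahead of the robot, y to its left, z up, the work surface at z = 0. Lengths are in m, angles in degrees, forces in N, time in s.
With the tool pointing down it reaches from about 0.3 to 0.75 m from the base axis. Payload 8.5 kg.
Tool frame: the origin (TCP) lies midway between the tips of the shut fingers; the grasp point (between the pads) lies 19 mm behind it; z points along the fingers, y is the direction in which the jaws open and shut (so a half turn about z gives the same grasp; the last joint's range is limited). The gripper opens to 85 mm and grips with 20 to 120 N. Pads are 22 mm wide; open, the fingers measure 114 mm over their backs; the gripper's body (76 mm by 85 mm) begins 54 mm behind the grasp point. The pads swing forward as they close: fully open they stand 13 mm farther back than shut.
Start: joints at [53.497, 21.807, 74.336, -0, 83.858, -12.336], TCP at [0.225, 0.502, 0.231] pointing down, gripper open.
Joint ranges: [-178.18, 178.18], [-50.72, 133.34], [12.68, 142.11], [-81.47, 261.47], [9.98, 163.14], [-165.26, 165.26]. Speed limits (degrees/s): [136.94, 136.94, 180, 180, 180, 180].

### API

Orientations are given as a 3x3 rotation matrix whose columns are the frame's x, y, z axes.
In Python, from rig import status, eyes, env gives the robot as it stands. The module is installed in compiled form; this text tells all that it offers.
- The arm moves only by the tool play_rows, never from a script. Its argument "targets" is text: rows parted by semicolons, each of 5 numbers parted by spaces: the shift along the tool's x, y, z in m, then the turn about the tool's z in rad, then the closure, from 0 (fully open) to 1 (shut). A call has 1 to 5 rows; each row is the pose to reach, as a shift and turn from the pose commanded when the call began, along the tool's axes at that moment; what a row does not reach only later rows make up. A row lasts 1/10 s, in which the tool goes at most 50 mm and 8.59 degrees, less where a joint would pass 70% of its speed; a pose out of reach is approached as far as the arm can. A call with a gripper value outside its range is refused whole. The fingers move at their own pace and stop on an object; "force" is the grip in N (left out, the last holds). Time passes only in rows, so rows that repeat a pose let the fingers close. It gives the time, the measured TCP pose, the force and the opening at its end, in the units of the state.
- status.observe(): the state, without advancing time (a new reading comes with each control period).
- eyes.get_image(name): name is "side" or "top"; returns a dict with "pixels" (420x560x3 uint8, red, green, blue), "range_z" (420x560 float32, m along the optical axis (not along the pixel's ray), 0 where there is no reading), "mtx" (3x3 intrinsics, pixels), "k1" (the pictures are not rectified: a ray, as slopes to the right and down, at radius r is drawn at 1 + k1 r^2 times it, then the intrinsics apply), "world_to_cam" (4x4, takes a point from world to camera coordinates). Camera axes: x right, y up, looking along -z (the intrinsics and any distortion apply to the point x, -y, -z); pixel columns grow to the right and rows downward; lengths in m; the calibration is good to about 2 mm. A picture is of the moment at which its call begins.
- env.close_job(): hands the job in, once; it reports no verdict.
The state is a dict: "time_s": time; "q": joint angles; "qvel": joint speeds; "joint_efforts": joint torques, N m; "position": TCP position; "tool_rot": TCP orientation; "ft_force": force on the tool from outside, world axes, zero at the start; "wrist_torque": the same for the moment, N m; "grip_width": finger opening in m.
Only numpy, scipy, OpenCV 4.12 (cv2) and the standard library are available. Lean on these libraries where they do the work, as an engineer would, in place of code of your own. Each camera call takes 0.05 s, during which the arm holds its last target.

## Working session

There is one attempt and no reset: what is moved stays moved. The work goes in short steps, Python scripts to look and compute and a tool call to move; the robot and the scene stay as the last step left them, time stands still between calls to the robot, and variables do not carry over. Pictures are saved under pics/ and viewed, and the job is handed in when it is done.

Besides the shell and the picture viewer there is one more tool, called after "Emit:" in YAML: its name, and indented under it one key for each argument. play_rows: Moves the arm, as the interface text tells. Its arguments: {"type":"object","properties":{"targets":{"type":"string"},"force":{"type":"number"}},"required":["targets"]}

```bash
mkdir -p pics
cat > h.py <<'E'
import numpy as np, cv2
from rig import status, eyes, env
def grab(n,f):
    d=eyes.get_image(n); cv2.imwrite('pics/'+f,cv2.cvtColor(d['pixels'],cv2.COLOR_RGB2BGR))
    np.savez('pics/'+f[:-4]+'.npz',**d); return d
def ray(d,uv):
    m=d['mtx'];uv=np.atleast_2d(np.array(uv,float))
    xd=(uv-[m[0,2],m[1,2]])/[m[0,0],m[1,1]]
    x=xd.copy()
    for _ in range(20): x=xd/(1+float(d['k1'])*(x**2).sum(1,keepdims=True))
    T=np.linalg.inv(d['world_to_cam'])
    c=np.c_[x[:,0],-x[:,1],-np.ones(len(x))]
    return T[:3,3], c@T[:3,:3].T
def onz(d,uv,z):
    o,r=ray(d,uv); return o+r*((z-o[2])/r[:,2])[:,None]
def proj(d,P):
    P=np.atleast_2d(P);T=d['world_to_cam'];c=P@T[:3,:3].T+T[:3,3]
    s=np.c_[c[:,0],-c[:,1]]/-c[:,2:3]
    s=s*(1+float(d['k1'])*(s**2).sum(1,keepdims=True)); m=d['mtx']
    return s*[m[0,0],m[1,1]]+[m[0,2],m[1,2]]
def cloud(d):
    v,u=np.mgrid[0:420,0:560]; uv=np.c_[u.ravel(),v.ravel()]
    o,r=ray(d,uv); P=o+r*d['range_z'].ravel()[:,None]
    P[d['range_z'].ravel()==0]=np.nan
    return P.reshape(420,560,3)
E
python3 - <<'E'
from h import *
for n in('top','side'):
    d=grab(n,n+'0.png'); print(n,d['mtx'],d['k1'],np.linalg.inv(d['world_to_cam']).round(3))
print(status.observe())
E
```

```text
top [[438.52595586   0.         274.02146112]
 [  0.         438.52595586 212.81852011]
 [  0.           0.           1.        ]] -0.09081708495325871 [[-0.019  0.982 -0.19   0.355]
 [-0.999 -0.024 -0.024 -0.093]
 [-0.029  0.189  0.982  0.898]
 [ 0.     0.     0.     1.   ]]
side [[530.54856446   0.         276.52128797]
 [  0.         530.54856446 207.30976577]
 [  0.           0.           1.        ]] -0.15907034149893245 [[ 0.868  0.218 -0.446  0.027]
 [-0.496  0.336 -0.801 -0.998]
 [-0.024  0.916  0.4    0.483]
 [ 0.     0.     0.     1.   ]]
{'time_s': 0.1, 'q': array([ 5.34965216e+01,  2.18377283e+01,  7.43792170e+01, -1.67629061e-03,
        8.38571796e+01, -1.23351769e+01]), 'qvel': array([-0.09343729, -0.05502368, -0.07538874,  0.07603824, -0.00601887,
       -0.00641395]), 'joint_efforts': array([ 3.94443501e-03, -4.49222875e+01, -2.31657940e+01, -1.08603695e-04,
        3.65739041e-03, -4.60348474e-05]), 'position': array([0.22502667, 0.50157652, 0.23077493]), 'tool_rot': array([[-9.12347961e-01,  4.09414999e-01, -7.46216062e-04],
       [ 4.09415604e-01,  9.12347382e-01, -1.05722440e-03],
       [ 2.47964743e-04, -1.27006903e-03, -9.99999163e-01]]), 'ft_force': array([ 1.03496683, -0.07331191,  0.04994584]), 'wrist_torque': array([-0.0518901 ,  0.01821539,  0.03452698]), 'grip_width': 0.08564563833973543}
```

View pics/top0.png

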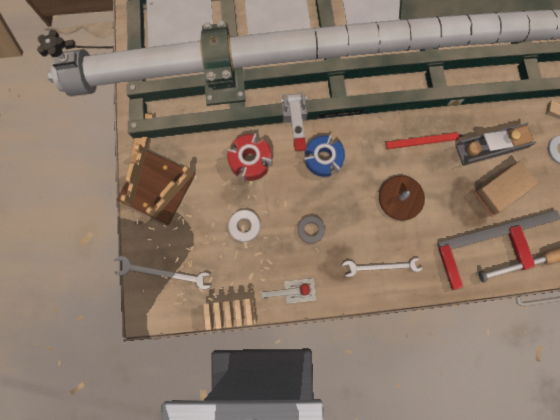

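View pics/side0.png

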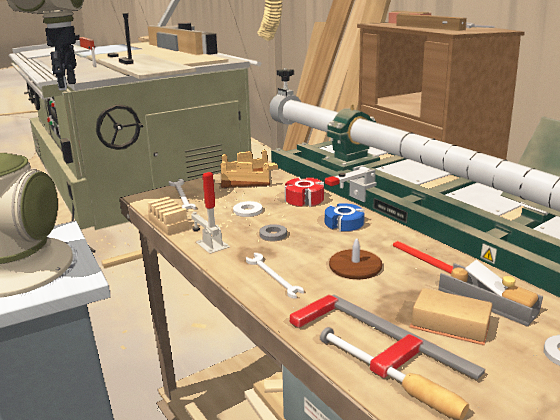

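Run:
```python
from h import *
im=cv2.imread('pics/top0.png')
cv2.imwrite('pics/z1.png',cv2.resize(im[130:330,110:320],None,fx=3.6,fy=3,interpolation=cv2.INTER_CUBIC)[:600,:800])
cv2.imwrite('pics/z2.png',cv2.resize(im[135:285,295:435],None,fx=4,fy=4,interpolation=cv2.INTER_CUBIC))
cv2.imwrite('pics/z3.png',cv2.resize(im[130:230,110:205],None,fx=6,fy=6,interpolation=cv2.INTER_CUBIC))
im=cv2.imread('pics/side0.png')
cv2.imwrite('pics/z4.png',cv2.resize(im[140:260,140:300],None,fx=5,fy=5,interpolation=cv2.INTER_CUBIC))
```

```text
(no output)
```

View pics/z3.png

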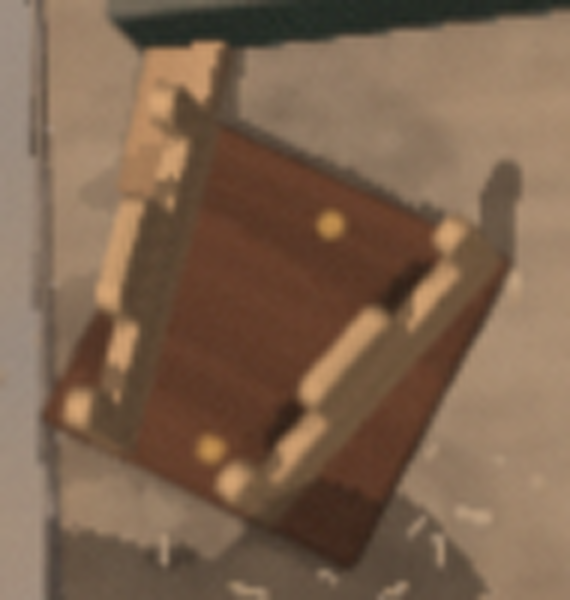

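View pics/z4.png

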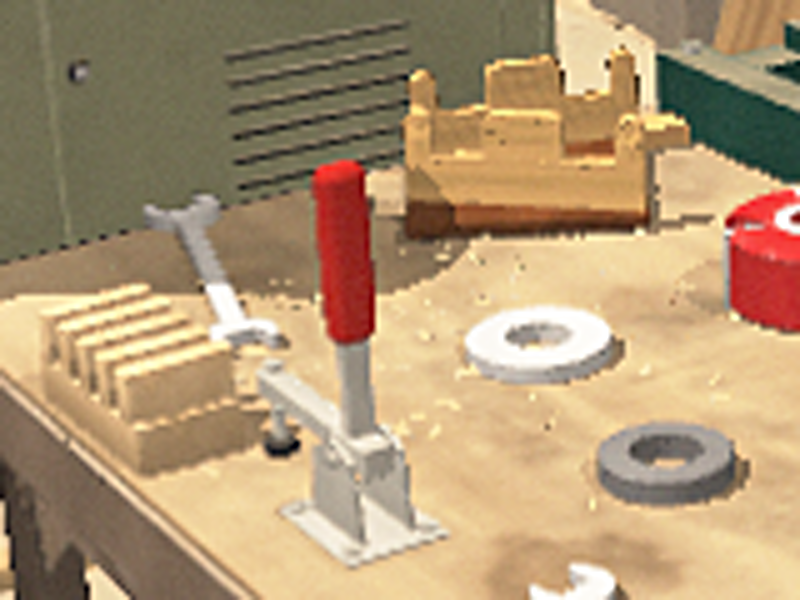

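View pics/z2.png

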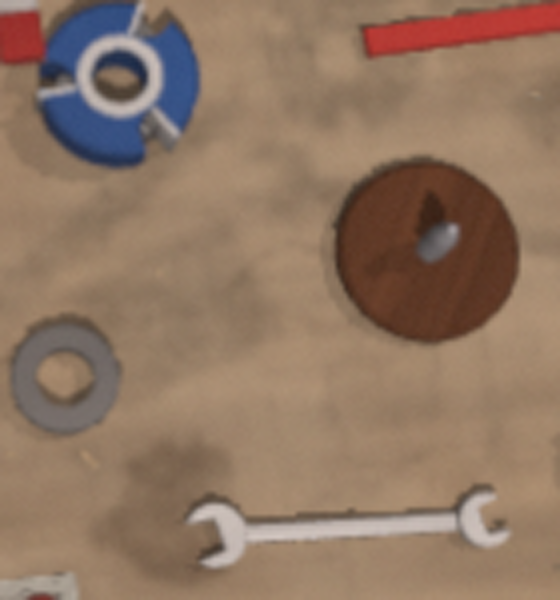

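View pics/z1.png

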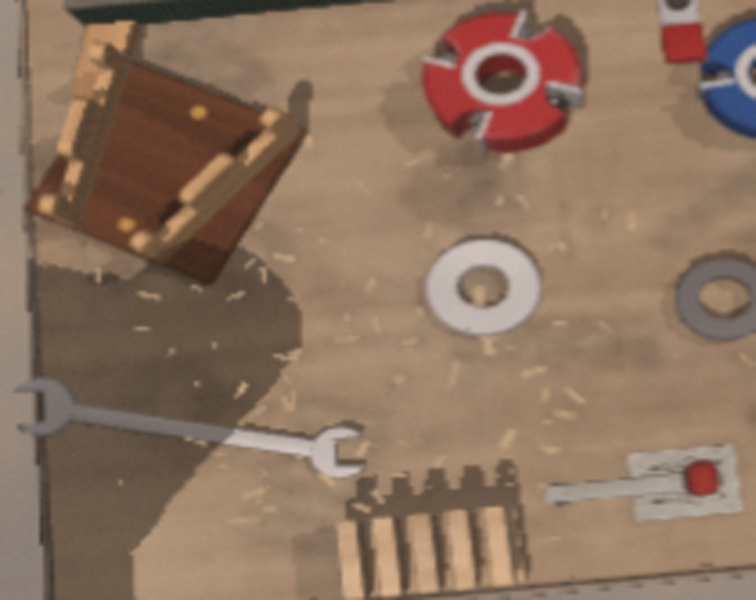

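```bash
cat > m.py <<'E'
from h import *
import sys
d=dict(np.load('pics/top0.npz')); s=dict(np.load('pics/side0.npz'))
C=cloud(d)
px=d['pixels'].astype(int); hsv=cv2.cvtColor(d['pixels'],cv2.COLOR_RGB2HSV)
def ell(d,mask,z):
    n,l,st,ce=cv2.connectedComponentsWithStats(mask.astype(np.uint8))
    k=1+np.argmax(st[1:,4]); m=(l==k).astype(np.uint8)
    c,_=cv2.findContours(m,cv2.RETR_EXTERNAL,cv2.CHAIN_APPROX_NONE)
    c=max(c,key=cv2.contourArea).reshape(-1,2)
    P=onz(d,c,z)[:,:2]
    A=np.c_[2*P,np.ones(len(P))]; b=(P**2).sum(1); x=np.linalg.lstsq(A,b,rcond=None)[0]
    return x[:2],np.sqrt(x[2]+x[0]**2+x[1]**2)
def box(m,u0,u1,v0,v1):
    o=np.zeros(m.shape,bool);o[v0:v1,u0:u1]=m[v0:v1,u0:u1];return o
S=hsv[...,1];V=hsv[...,2]
print('wide',ell(d,box((S<50)&(V>120),222,268,200,250),.010))
print('narrow',ell(d,box((S<60)&(V<150),292,332,210,248),.012))
print('narrow depthmask',ell(d,box(C[...,2]>.006,292,332,210,248),.012))
print('wide depthmask',ell(d,box(C[...,2]>.006,222,268,200,250),.010))
print('foot',ell(d,box((S>100)&(V<130),372,432,170,225),.012), ell(d,box(C[...,2]>.006,372,432,170,225),.012))
hs=cv2.cvtColor(s['pixels'],cv2.COLOR_RGB2HSV);Cs=cloud(s)
print('foot side depth',ell(s,box(Cs[...,2]>.006,320,395,235,285),.012))
print('side ring n',ell(s,box(Cs[...,2]>.007,252,295,222,245),.012),'w',ell(s,box(Cs[...,2]>.006,228,270,198,220),.010))
# heights
for nm,(u,v) in dict(table=(270,180),wide=(235,235),clamp=(305,289),tee=(230,310),woodstick=(139,140),teeth=(140,150),post=(403,194),red=(250,150),blue=(325,150),tool=(390,140),beam=(300,105),flip=(297,125),box=(505,190),hold=(495,140),fixt=(295,100)).items(): print(nm,C[v,u].round(3))
np.set_printoptions(linewidth=220)
print((C[136:215:3,112:204:3,2]*1000).round(0))
E
python3 m.py
```

```text
wide (array([ 0.5021248 , -0.00809394]), np.float64(0.03249220960064287))
narrow (array([ 0.49048829, -0.14529951]), np.float64(0.027161201476130388))
narrow depthmask (array([ 0.49082698, -0.14532207]), np.float64(0.02660825229541537))
wide depthmask (array([ 0.50280295, -0.00909774]), np.float64(0.03191520748857032))
foot (array([ 0.55237461, -0.33521365]), np.float64(0.0470305080039032)) (array([ 0.55249012, -0.3357247 ]), np.float64(0.04628364928911442))
foot side depth (array([ 0.5546507 , -0.33710515]), np.float64(0.051628798767966236))
side ring n (array([ 0.48741121, -0.15242459]), np.float64(0.02836838486047965)) w (array([ 0.4992602 , -0.01560146]), np.float64(0.03262144334847078))
table [ 0.6   -0.063 -0.002]
wide [0.482 0.01  0.013]
clamp [ 0.368 -0.124  0.15 ]
tee [0.332 0.017 0.041]
woodstick [0.695 0.22  0.011]
teeth [0.659 0.204 0.048]
post [ 0.552 -0.331  0.042]
red [ 0.66  -0.023  0.021]
blue [ 0.659 -0.181  0.011]
tool [ 0.682 -0.324 -0.   ]
beam [ 0.742 -0.13   0.058]
flip [ 0.688 -0.121  0.084]
box [ 0.557 -0.545  0.037]
hold [ 0.661 -0.532  0.048]
fixt [ 0.741 -
[... 4417 characters left out ...]
  11.   12.   11.   13.   13.   12.   37.   32.   23.   12.   13.   10.   13.    9.    3.   -1.   -2.    0.   -1.   -0.   -1.   -1.]
 [-801. -801.   -3.   -2.    1.   -1.   -2.   -0.   10.   12.   13.   11.   58.   58.   39.   37.   23.   12.   12.   11.   11.    9.   -0.   -1.    1.    1.    3.    0.   -0.   -3.   -0.]
 [-801. -799.   -2.   -3.   -1.    0.    0.   -0.   -1.   -0.   13.   13.   61.   48.   36.   23.   11.   10.   11.   11.   11.    6.    1.   -1.    1.    0.   -1.    2.   -2.    0.    1.]
 [-800. -798.   -4.    1.    1.   -1.   -1.   -3.   -0.    0.   -1.    0.   10.   36.   28.   12.   15.   13.   11.   11.    9.   -1.   -0.   -0.   -1.    0.   -1.   -1.   -5.    2.   -3.]]
```

```bash
cat > rack.py <<'E'
from m import *
print('----')
to=lambda u,v:(u/6+110-.4,v/6+130-.4)
R,B,L=[onz(d,to(*p),.012)[0,:2] for p in ((510,260),(352,567),(45,415))]
sc=[onz(d,to(*p),.013)[0,:2] for p in ((330,225),(210,450))]
print('R',R,'B',B,'L',L,np.linalg.norm(R-B),np.linalg.norm(B-L),'diag ctr',(R+L)/2,'screws',sc,np.mean(sc,0))
# orientation
# x axis of rack toward narrow end : R->B (tweak) ; y : perpendicular
m=C[130:230,110:205].reshape(-1,3)
x1=(B-R)/np.linalg.norm(B-R); 
a1=np.degrees(np.arctan2(x1[1],x1[0])); y1=(L-B)/np.linalg.norm(L-B); a2=np.degrees(np.arctan2(y1[1],y1[0]))
s_=(sc[1]-sc[0]);print('angles',a1,a2, a2-a1, 'screw ang',np.degrees(np.arctan2(s_[1],s_[0])),np.linalg.norm(s_))
th=np.radians((a1+(a2+90 if abs(a2+90-a1)<20 else a2-90))/2); c=(R+L)/2
x=np.array([np.cos(th),np.sin(th)]); y=np.array([-x[1],x[0]])
if True:
  q=(m[:,:2]-c)@np.c_[x,y]; z=m[:,2]
  print('theta',np.degrees(th),'c',c)
  for sgn in(1,-1):
    t=(z>.053)&(z<.066)&(np.sign(q[:,1])==sgn)&(abs(q[:,0])<.07)&(abs(q[:,1])<.07)
    print(sgn,'line y=a x+b',np.polyfit(q[t,0],q[t,1],1),'xspan',np.sort(q[t,0]*1000).round(0)[::8])
    t=(z>.032)&(z<.040)&(np.sign(q[:,1])==sgn)&(abs(q[:,1])<.07)
    for s2 in(1,-1):
      k=t&(abs(q[:,0]-s2*.033)<.016); print('  floor',s2,k.sum(),(q[k].mean(0)*1000).round(1))
E
python3 rack.py | sed -n '/----/,$p'
```

```text
----
R [0.61615969 0.09544307] B [0.50772454 0.14893325] L [0.5646608  0.26110622] 0.12091063175855901 0.12579552398005173 diag ctr [0.59041024 0.17827465] screws [array([0.63078512, 0.16015141]), array([0.55020732, 0.20040754])] [0.59049622 0.18027947]
angles 153.7432522645618 63.08876342190819 -90.65448884265359 screw ang 153.4535937427369 0.0900740688848932
theta 153.41600784323498 c [0.59041024 0.17827465]
1 line y=a x+b [-0.25875711  0.04212263] xspan [-58. -55. -52. -48. -20. -16. -13. -10.  -7.  -5.  -2.   1.   4.   7.  10.  13.  16.  19.  49.  52.  56.]
  floor 1 67 [32.  33.6]
  floor -1 58 [-33.4  50.4]
-1 line y=a x+b [ 0.24087038 -0.04469161] xspan [-60. -55. -52. -49. -46. -15. -12.  -8.  -6.  -2.   1.   4.   7.  10.  14.  16.  20.  50.  53.  57.]
  floor 1 65 [ 33.1 -36.1]
  floor -1 55 [-33.  -52.7]
```

```bash
cat > sp.py <<'E'
from m import *
print('----')
for nm,(u0,u1,v0,v1) in dict(long=(112,216,250,295),short=(338,426,252,282)).items():
    # grey: low saturation relative
    m=box((C[...,2]>.0035)|((hsv[...,1]<45)),u0,u1,v0,v1)&(C[...,2]>-.01)
    n,l,st,ce=cv2.connectedComponentsWithStats(m.astype(np.uint8),connectivity=8);k=1+np.argmax(st[1:,4]);m=l==k
    v,u=np.nonzero(m); P=onz(d,np.c_[u,v],.0075)[:,:2]
    mu=P.mean(0); w=np.linalg.svd(P-mu,full_matrices=False)[2]
    t=(P-mu)@w[0]; q=(P-mu)@w[1]
    mid=(t.max()+t.min())/2
    k=abs(t-mid)<.045; a=np.polyfit(t[k],q[k],1)
    ax=w[0]+a[0]*w[1]; ax/=np.linalg.norm(ax)
    c=mu+mid*w[0]+(a[0]*mid+a[1])*w[1]
    print(nm,'len',np.ptp(t),'ctr',c,'ang',np.degrees(np.arctan2(ax[1],ax[0])),m.sum(),'ends',c+ax*np.ptp(t)/2,c-ax*np.ptp(t)/2, 'shank w',4*q[k].std())
    hd=[ (t>mid+.06).sum(),(t<mid-.06).sum()];print(hd)
E
python3 sp.py | sed -n '/----/,$p'
python3 - <<'E'
from h import *
s=dict(np.load('pics/side0.npz'));d=dict(np.load('pics/top0.npz'))
print('toptip',proj(d,[.5525,-.3355,.056]),'side',proj(s,[.5525,-.3355,.056]), proj(s,[.5525,-.3355,.012]))
print('rings in side',proj(s,[.4907,-.1453,.012]),proj(s,[.5025,-.0085,.010]))
E
```

```text
----
long len 0.21054249965317107 ctr [0.40769074 0.16162376] ang 79.29391908709125 715 ends [0.42724707 0.26506257] [0.3881344  0.05818496] shank w 0.013713661557427615
[np.int64(205), np.int64(183)]
short len 0.16394964858004962 ctr [ 0.41126744 -0.28611991] ang 91.81847482576087 481 ends [ 0.40866613 -0.20418637] [ 0.41386875 -0.36805345] shank w 0.011036076804432015
[np.int64(86), np.int64(86)]
toptip [[407.11098781 192.24232635]] side [[354.76502099 237.82630386]] [[353.84338273 259.56912647]]
rings in side [[272.41684094 228.90431381]] [[247.25912417 206.05543321]]
```

```bash
cat > go.py <<'E'
import sys,numpy as np
from rig import status
# usage: go.py x y z [jawangle]
s=status.observe();R=s['tool_rot'];p=s['position']
a=np.degrees(np.arctan2(R[1,1],R[0,1]))
print('t',round(s['time_s'],2),'p',p.round(4),'jaw',round(a,1),'q',s['q'].round(0),'F',s['ft_force'].round(1),'w',round(s['grip_width'],4),'tilt',R[:,2].round(4))
v=[float(x) for x in sys.argv[1:]]
if len(v)>=3:
    print('shift',(R.T@(np.array(v[:3])-p)).round(4))
if len(v)>3:
    da=(v[3]-a+90)%180-90; print('turn tool rad',round(-np.radians(da),4),'(alt',round(-np.radians(da)+np.pi*np.sign(da),4),')')
E
python3 go.py .5025 -.0085 .12
```

```text
t 0.1 p [0.225  0.5016 0.2308] jaw 65.8 q [ 53.  22.  74.  -0.  84. -12.] F [ 1.  -0.1  0. ] w 0.0856 tilt [-7.0e-04 -1.1e-03 -1.0e+00]
shift [-0.462  -0.3516  0.1111]
```

Emit:
play_rows:
  targets: "-0.03 -0.023 0 0 0; -0.07 -0.053 0 0 0; -0.11 -0.083 0 0 0; -0.15 -0.113 0 0 0; -0.185 -0.14 0 0 0"
  force: 60

```text
time_s: 0.6
position: [0.3371, 0.2963, 0.2312]
tool_rot: [[-0.912, 0.41, -0.0], [0.41, 0.912, -0.0], [0.0, -0.0, -1.0]]
ft_force: [0.6, 0.8, 0.3]
grip_width: 0.0853
```

Emit:
play_rows:
  targets: "-0.04 -0.03 0 0 0; -0.08 -0.06 0 0 0; -0.12 -0.09 0 0 0; -0.16 -0.122 0 0 0; -0.195 -0.148 0 0 0"

```text
time_s: 1.1
position: [0.4544, 0.0812, 0.2312]
tool_rot: [[-0.912, 0.41, -0.0], [0.41, 0.912, -0.0], [0.0, -0.0, -1.0]]
ft_force: [0.7, 0.9, 0.1]
grip_width: 0.0853
```

```bash
python3 go.py .5025 -.0085 .12
```

```text
t 1.1 p [0.4544 0.0812 0.2312] jaw 65.8 q [ -5.  13.  88.  -0.  80. -70.] F [0.7 0.9 0.1] w 0.0853 tilt [-4.e-04 -0.e+00 -1.e+00]
shift [-0.0806 -0.062   0.1112]
```

Emit:
play_rows:
  targets: "-0.02 -0.015 0.02 0 0; -0.045 -0.035 0.045 0 0; -0.065 -0.05 0.075 0 0; -0.0806 -0.062 0.1 0 0; -0.0806 -0.062 0.111 0 0"

```text
time_s: 1.6
position: [0.502, -0.0077, 0.1179]
tool_rot: [[-0.911, 0.412, -0.003], [0.412, 0.911, 0.001], [0.003, -0.001, -1.0]]
ft_force: [-0.3, 0.0, 0.5]
grip_width: 0.0852
```

```bash
python3 go.py .5025 -.0085 .03; python3 -c "
from h import *
import cv2
for n in ('top','side'): grab(n,n+'1.png')
im=cv2.imread('pics/side1.png')[60:280,130:350]
cv2.imwrite('pics/s1z.png',cv2.resize(im,None,fx=2.7,fy=2.7,interpolation=cv2.INTER_CUBIC))"
```

```text
t 1.6 p [ 0.502  -0.0077  0.1179] jaw 65.7 q [-14.  24.  92.  -0.  64. -80.] F [-0.3  0.   0.5] w 0.0852 tilt [-3.2e-03  6.0e-04 -1.0e+00]
shift [-0.0011 -0.0005  0.0879]
```

View pics/s1z.png

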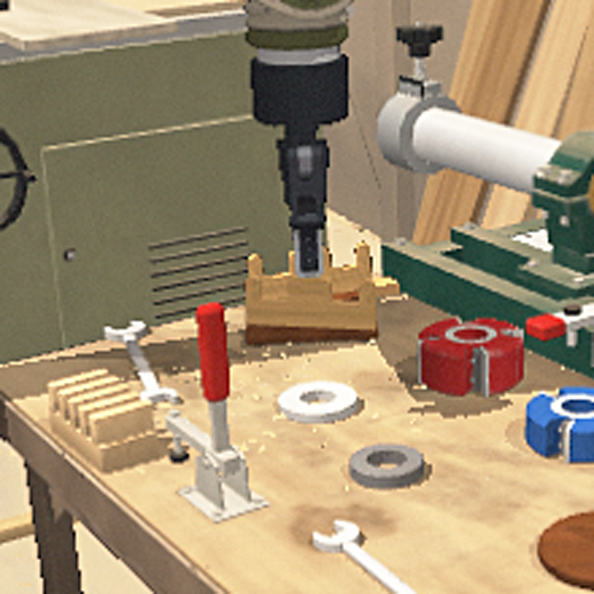

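View pics/top1.png

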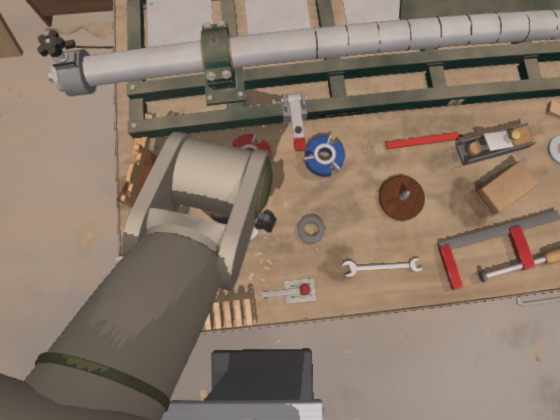

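```bash
python3 -c "
from h import *
d=dict(np.load('pics/side1.npz'))
for z in (.118,.124,.131,.137): print(z,proj(d,[.502,-.0077,z]))
R=np.array([.41,.911,0])
for z in (.118,.131): print(proj(d,np.array([.502,-.0077,z])-R*.05))
"
python3 go.py .5025 -.0085 .06
```

```text
0.118 [[244.61651159 160.38879536]]
0.124 [[244.48708169 157.76248463]]
0.131 [[244.33577019 154.68609012]]
0.137 [[244.20581304 152.03859288]]
[[245.57758294 167.9089072 ]]
[[245.28769617 161.99791449]]
t 1.7 p [ 0.5012 -0.0058  0.119 ] jaw 65.8 q [-14.  24.  92.   0.  65. -80.] F [-0.5  0.4 -0.1] w 0.0853 tilt [-0.0035  0.0011 -1.    ]
shift [-0.0026 -0.0019  0.059 ]
```

Emit:
play_rows:
  targets: "-0.0026 -0.0019 0.02 0 0; -0.0026 -0.0019 0.05 0 0; -0.0026 -0.0019 0.07 0 0; -0.0026 -0.0019 0.085 0 0; -0.0026 -0.0019 0.085 0 0"

```text
time_s: 2.2
position: [0.5031, -0.0078, 0.0351]
tool_rot: [[-0.913, 0.408, -0.002], [0.408, 0.913, 0.001], [0.002, -0.0, -1.0]]
ft_force: [-1.1, 0.3, 1.1]
grip_width: 0.0853
```

```bash
python3 go.py .5025 -.0085 -.003
```

```text
t 2.2 p [ 0.5031 -0.0078  0.0351] jaw 65.9 q [-14.  31.  97.   0.  52. -80.] F [-1.1  0.3  1.1] w 0.0853 tilt [-1.7e-03  5.0e-04 -1.0e+00]
shift [ 0.0002 -0.0008  0.0381]
```

Emit:
play_rows:
  targets: "0 0 0.015 0 0; 0 0 0.03 0 0; 0 0 0.038 0 0; 0 0 0.038 0 0; 0 0 0.038 0 0.1"

```text
time_s: 2.7
position: [0.5042, -0.0088, -0.0017]
tool_rot: [[-0.912, 0.409, 0.001], [0.409, 0.912, -0.0], [-0.001, 0.0, -1.0]]
ft_force: [0.2, 0.2, 0.0]
grip_width: 0.0773
```

Emit:
play_rows:
  targets: "0 0 0 0 0.4; 0 0 0 0 0.5; 0 0 0 0 0.5; 0 0 0 0 0.5; 0 0 0 0 0.5"

```text
time_s: 3.2
position: [0.5042, -0.009, -0.0008]
tool_rot: [[-0.912, 0.409, 0.002], [0.409, 0.912, -0.001], [-0.002, 0.0, -1.0]]
ft_force: [-3.2, 0.7, 16.2]
grip_width: 0.0614
```

```bash
python3 go.py .5025 -.0085 -.003; python3 -c "
from h import *
import cv2
grab('side','side2.png')
im=cv2.imread('pics/side2.png')[100:260,170:330]
cv2.imwrite('pics/s2z.png',cv2.resize(im,None,fx=3.7,fy=3.7,interpolation=cv2.INTER_CUBIC))"
```

```text
t 3.2 p [ 0.5042 -0.009  -0.0008] jaw 65.8 q [-14.  35.  99.  -0.  47. -80.] F [-3.2  0.7 16.2] w 0.0614 tilt [ 2.3e-03 -7.0e-04 -1.0e+00]
shift [ 0.0018 -0.0003  0.0022]
```

View pics/s2z.png

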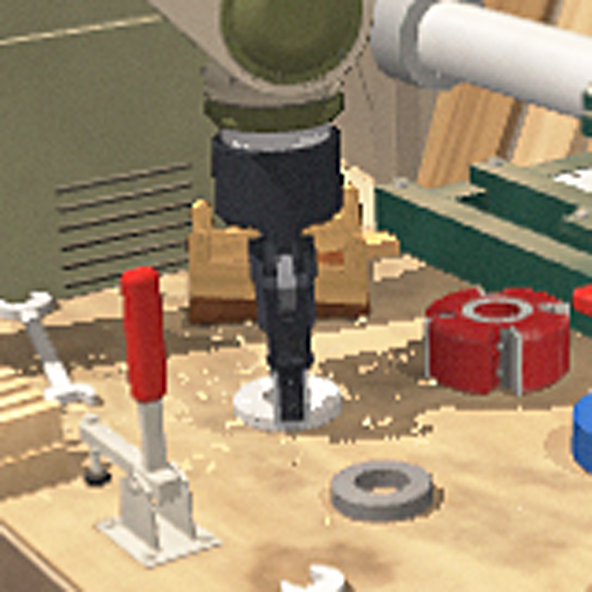

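```bash
python3 -c "
from h import *
d=dict(np.load('pics/side2.npz'))
z=lambda p:(proj(d,p)-[170,100])*3.7
c=np.array([.5025,-.0085,0]);j=np.array([.41,.912,0])
for r in (.0307,.033,.040):
  for h in (0,.004,.01,.02): print(r,h,z(c-j*r+[0,0,h]))
C=cloud(d); u,v=np.array([286,405])/3.7+[170,100]
for dv in range(-20,16,2): print((430+dv), C[int((425+dv)/3.7+100),int(290/3.7+170)].round(4), d['pixels'][int((425+dv)/3.7+100),int(290/3.7+170)])
"
```

```text
0.0307 0 [[288.99399276 428.06700909]]
0.0307 0.004 [[288.68471193 421.95117485]]
0.0307 0.01 [[288.21980573 412.74561139]]
0.0307 0.02 [[287.44235302 397.31806736]]
0.033 0 [[289.17659293 429.65247442]]
0.033 0.004 [[288.86692321 423.52784902]]
0.033 0.01 [[288.40142857 414.30896789]]
0.033 0.02 [[287.62298147 398.85887674]]
0.04 0 [[289.73652966 434.51300683]]
0.04 0.004 [[289.42567409 428.36150337]]
0.04 0.01 [[288.95838491 419.10190213]]
0.04 0.02 [[288.17690485 403.58286348]]
410 [ 0.4851 -0.0477  0.0214] [45 50 49]
412 [ 0.4858 -0.046   0.0182] [65 61 63]
414 [ 0.4858 -0.046   0.0182] [65 61 63]
416 [ 0.4852 -0.0469  0.0164] [36 40 42]
418 [ 0.4852 -0.0469  0.0164] [36 40 42]
420 [ 0.4858 -0.0454  0.0133] [40 37 42]
422 [ 0.4858 -0.0454  0.0133] [40 37 42]
424 [ 0.4848 -0.0474  0.0119] [57 57 58]
426 [ 0.4848 -0.0474  0.0119] [57 57 58]
428 [ 0.4884 -0.0396  0.0057] [137 133 134]
430 [ 0.4884 -0.0396  0.0057] [137 133 134]
432 [ 0.4871 -0.0419  0.0044] [127 126 124]
434 [ 0.4871 -0.0419  0.0044] [127 126 124]
436 [ 0.487  -0.042   0.0021] [118 105  94]
438 [ 0.4879 -0.0398 -0.0014] [151 123  93]
440 [ 0.4879 -0.0398 -0.0014] [151 123  93]
442 [ 4.844e-01 -4.670e-02 -3.000e-04] [254 224 169]
444 [ 4.844e-01 -4.670e-02 -3.000e-04] [254 224 169]
```

Emit:
play_rows:
  targets: "0 0 0 0 0; 0 0 0 0 0; 0 0 -0.03 0 0; 0 0 -0.05 0 0.2; 0 0 -0.05 0 0.2"

```text
time_s: 3.75
position: [0.5049, -0.0092, 0.0495]
tool_rot: [[-0.912, 0.409, 0.005], [0.409, 0.912, -0.001], [-0.005, 0.001, -1.0]]
ft_force: [-0.2, -0.2, 0.2]
grip_width: 0.0682
```

Emit:
play_rows:
  targets: "0 0 0 0 0.22; 0 0 0 0 0.22; 0 0 0 0 0.22"

```text
time_s: 4.05
position: [0.5033, -0.0088, 0.0465]
tool_rot: [[-0.912, 0.409, -0.002], [0.409, 0.912, 0.0], [0.002, -0.0, -1.0]]
ft_force: [-0.5, -0.6, -0.4]
grip_width: 0.0669
```

```bash
python3 go.py .5025 -.0085 -.003
cat > tip.py <<'E'
from h import *
import cv2,sys
d=grab('side',sys.argv[1]+'.png'); p=status.observe()['position']
C=cloud(d); uv=proj(d,p)[0]; print(uv)
u,v=uv.astype(int)
cv2.imwrite('pics/'+sys.argv[1]+'z.png',cv2.resize(cv2.imread('pics/'+sys.argv[1]+'.png')[v-80:v+80,u-100:u+100],None,fx=3.7,fy=3.7,interpolation=cv2.INTER_CUBIC))
E
python3 tip.py s3
```

```text
t 4.05 p [ 0.5033 -0.0088  0.0465] jaw 65.8 q [-15.  30.  96.  -0.  54. -80.] F [-0.5 -0.6 -0.4] w 0.0669 tilt [-1.7e-03  4.0e-04 -1.0e+00]
shift [ 0.0008 -0.      0.0495]
[246.90640645 190.93466546]
```

View pics/s3z.png

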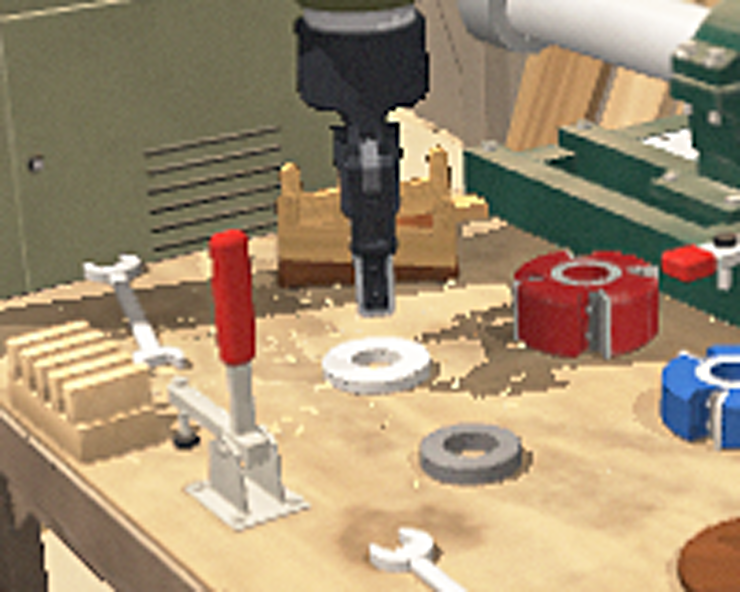

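```bash
python3 -c "
from h import *
d=dict(np.load('pics/s3.npz'));C=cloud(d)
p=np.array([.5033,-.0088,0]);j=np.array([.41,.912,0])
for r in (.0335,.045):
  for h in (.0465,.052,.055,.058): print(r,h,proj(d,p-j*r+[0,0,h]))
u=247
for v in range(185,202): print(v,C[v,u].round(4),d['pixels'][v,u])
"
```

```text
0.0335 0.0465 [[247.57664332 196.64860007]]
0.0335 0.052 [[247.46001212 194.29687963]]
0.0335 0.055 [[247.3962873  193.01042607]]
0.0335 0.058 [[247.33248676 191.72136202]]
0.045 0.0465 [[247.82362681 198.6705028 ]]
0.045 0.052 [[247.7062257  196.30074341]]
0.045 0.055 [[247.64207793 195.00437109]]
0.045 0.058 [[247.57785235 193.70533213]]
185 [ 0.4825 -0.0539  0.0798] [39 38 42]
186 [ 0.4854 -0.0477  0.0748] [45 40 47]
187 [ 0.4824 -0.0536  0.0752] [54 51 53]
188 [ 0.4825 -0.0532  0.0727] [52 56 59]
189 [ 0.4866 -0.0445  0.0667] [91 91 94]
190 [ 0.4848 -0.048   0.0659] [28 32 38]
191 [ 0.4844 -0.0486  0.0639] [33 34 38]
192 [ 0.4836 -0.0499  0.0622] [36 39 43]
193 [ 0.4823 -0.0524  0.061 ] [67 72 70]
194 [ 0.4873 -0.0417  0.054 ] [134 131 132]
195 [ 0.4855 -0.0452  0.0533] [182 160 138]
196 [ 0.5429  0.0742 -0.0032] [255 228 165]
197 [ 0.5378  0.0639 -0.001 ] [248 222 167]
198 [ 0.5361  0.0605 -0.0021] [245 220 168]
199 [ 0.5327  0.0538 -0.0015] [243 218 162]
200 [ 5.289e-01  4.610e-02 -5.000e-04] [245 221 172]
201 [0.518  0.0237 0.0074] [252 247 234]
```

Emit:
play_rows:
  targets: "0.0008 0 0.015 0 0; 0.0008 0 0.035 0 0; 0.0008 0 0.047 0 0; 0.0008 0 0.05 0 0; 0.0008 0 0.051 0 0"

```text
time_s: 4.6
position: [0.5028, -0.0086, -0.004]
tool_rot: [[-0.912, 0.409, -0.001], [0.409, 0.912, 0.0], [0.001, -0.0, -1.0]]
ft_force: [-0.8, -0.5, 0.1]
grip_width: 0.0853
```

Emit:
play_rows:
  targets: "0 0 0 0 0.1; 0 0 0 0 0.17; 0 0 0 0 0.22; 0 0 0 0 0.3; 0 0 0 0 0.3"

```text
time_s: 5.1
position: [0.5032, -0.0086, -0.0025]
tool_rot: [[-0.912, 0.41, 0.001], [0.41, 0.912, -0.0], [-0.001, 0.0, -1.0]]
ft_force: [-2.5, -0.5, 11.6]
grip_width: 0.0619
```

```bash
python3 go.py .5025 -.0085 -.005; python3 tip.py s4
```

```text
t 5.1 p [ 0.5032 -0.0086 -0.0025] jaw 65.8 q [-14.  35.  99.   0.  46. -80.] F [-2.5 -0.5 11.6] w 0.0619 tilt [ 1.4e-03 -2.0e-04 -1.0e+00]
shift [ 0.0007 -0.0003  0.0025]
[247.81970463 211.05717587]
```

View pics/s4z.png

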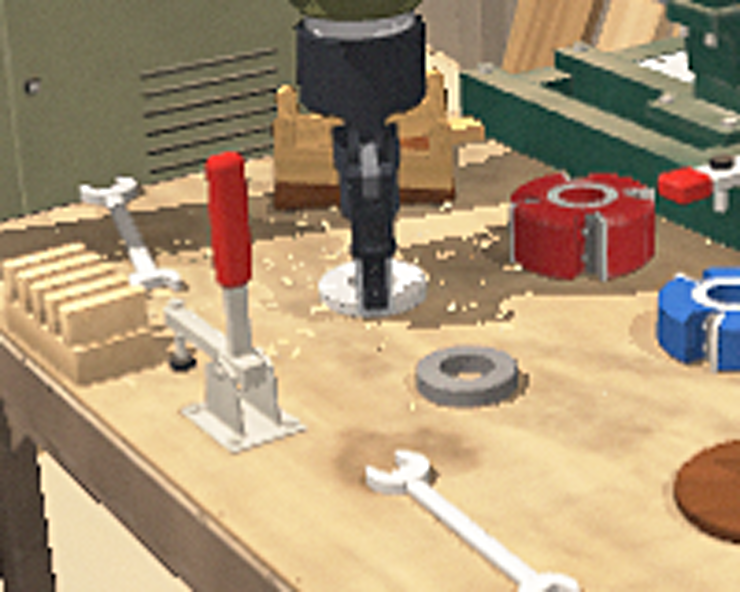

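Emit:
play_rows:
  targets: "0 0 0 0 0.5; 0 0 0 0 0.5; 0 0 -0.01 0 0.5; 0 0 -0.03 0 0.5; 0 0 -0.05 0 0.5"

```text
time_s: 5.65
position: [0.5028, -0.0085, 0.0473]
tool_rot: [[-0.912, 0.409, -0.001], [0.409, 0.912, 0.0], [0.001, -0.0, -1.0]]
ft_force: [0.1, 0.2, -1.4]
grip_width: 0.0618
```

```bash
python3 go.py .5025 -.0085 -.005; python3 tip.py s5
```

```text
t 5.65 p [ 0.5028 -0.0085  0.0473] jaw 65.8 q [-14.  30.  96.  -0.  54. -80.] F [ 0.1  0.2 -1.4] w 0.0618 tilt [-6.e-04  1.e-04 -1.e+00]
shift [ 0.0002 -0.0001  0.0523]
[247.2040503  189.33352436]
```

View pics/s5z.png

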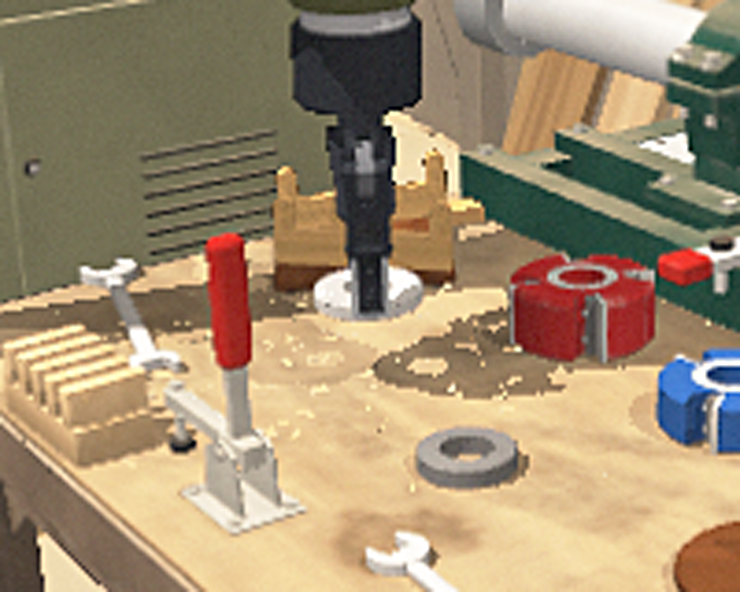

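```bash
python3 go.py .5525 -.3355 .10
```

```text
t 5.7 p [ 0.5043 -0.0088  0.0502] jaw 65.8 q [-14.  30.  96.  -0.  54. -80.] F [ 1.8 -0.3  2.8] w 0.0621 tilt [ 0.0046 -0.0012 -1.    ]
shift [-0.1779 -0.2783 -0.0492]
```

Emit:
play_rows:
  targets: "-0.015 -0.02 -0.03 0 0.5; -0.035 -0.05 -0.05 0 0.5; -0.06 -0.09 -0.052 0 0.5; -0.085 -0.13 -0.052 0 0.5; -0.11 -0.17 -0.052 0 0.5"

```text
time_s: 6.2
position: [0.5337, -0.2105, 0.0986]
tool_rot: [[-0.912, 0.409, 0.0], [0.409, 0.912, -0.0], [-0.0, -0.0, -1.0]]
ft_force: [1.4, -0.4, -0.8]
grip_width: 0.062
```

Emit:
play_rows:
  targets: "-0.025 -0.04 0 0 0.5; -0.045 -0.07 0 0 0.5; -0.06 -0.095 0 0 0.5; -0.067 -0.107 0 0 0.5; -0.067 -0.107 0 0 0.5"

```text
time_s: 6.7
position: [0.5508, -0.3348, 0.0979]
tool_rot: [[-0.912, 0.411, -0.0], [0.411, 0.912, 0.0], [0.0, 0.0, -1.0]]
ft_force: [-0.3, 0.1, -1.5]
grip_width: 0.0621
```

```bash
python3 go.py .5525 -.3355 .05;python3 tip.py s6; python3 go.py .5525 -.3355 .05
```

```text
t 6.7 p [ 0.5508 -0.3348  0.0979] jaw 65.7 q [ -42.   38.   69.   -0.   73. -108.] F [-0.3  0.1 -1.5] w 0.0621 tilt [-3.e-04  2.e-04 -1.e+00]
shift [-0.0019  0.      0.0479]
[354.07201791 216.06409678]
t 6.75 p [ 0.5508 -0.3333  0.0979] jaw 65.8 q [ -42.   38.   69.    0.   73. -108.] F [ 0.9 -0.1 -0.8] w 0.0623 tilt [-6.e-04  9.e-04 -1.e+00]
shift [-0.0025 -0.0014  0.0479]
```

View pics/s6z.png

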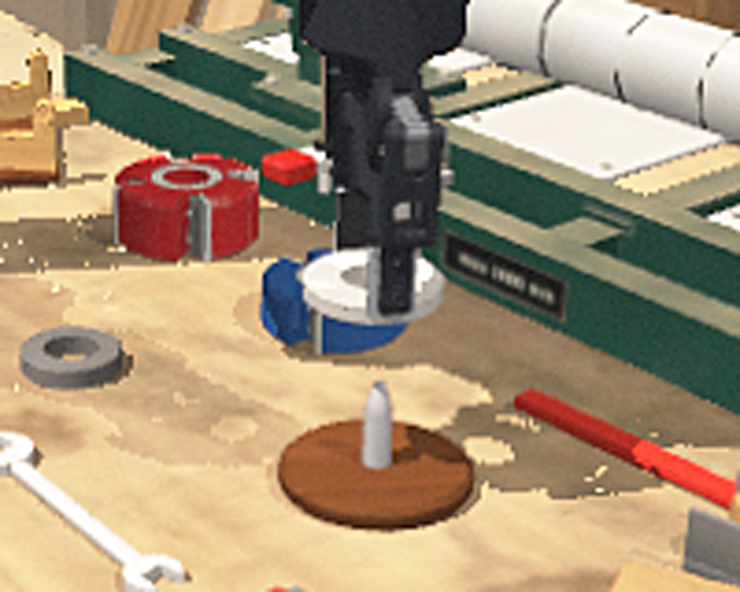

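Emit:
play_rows:
  targets: "-0.003 0 0.01 0 0.5; -0.003 0 0.025 0 0.5; -0.003 0 0.045 0 0.5; -0.003 0 0.06 0 0.5; -0.003 0 0.07 0 0.5"

```text
time_s: 7.25
position: [0.5542, -0.334, 0.0274]
tool_rot: [[-0.913, 0.408, 0.0], [0.408, 0.913, -0.001], [-0.0, -0.0, -1.0]]
ft_force: [0.5, -1.1, 0.4]
grip_width: 0.0619
```

```bash
python3 go.py .5525 -.3355 .0115;python3 tip.py s7
```

```text
t 7.25 p [ 0.5542 -0.334   0.0274] jaw 65.9 q [ -42.   42.   73.   -0.   65. -107.] F [ 0.5 -1.1  0.4] w 0.0619 tilt [ 1.e-04 -5.e-04 -1.e+00]
shift [ 0.0009 -0.0021  0.0159]
[354.26514189 252.10275019]
```

View pics/s7z.png

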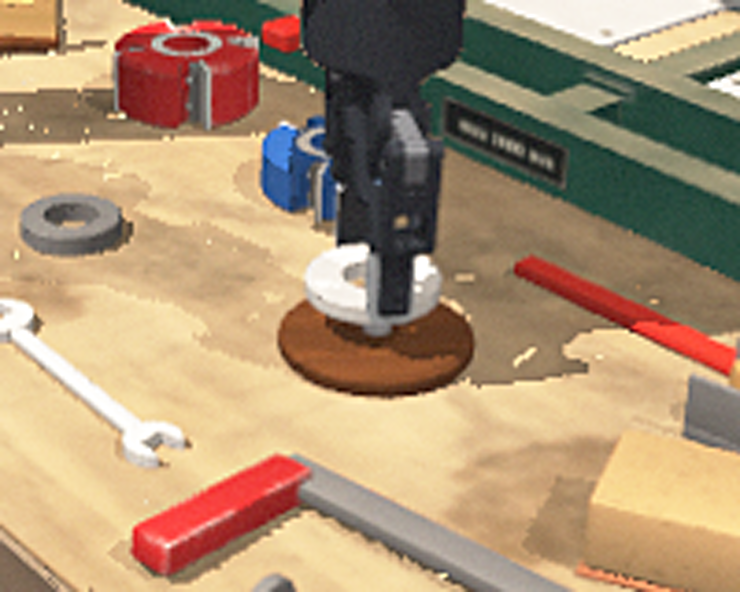

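Emit:
play_rows:
  targets: "0 0 0.008 0 0.5; 0 0 0.014 0 0.5; 0 0 0.016 0 0.5; 0 0 0.017 0 0.4; 0 0 0.017 0 0.2"

```text
time_s: 7.8
position: [0.5537, -0.3349, 0.0114]
tool_rot: [[-0.912, 0.409, -0.0], [0.409, 0.912, 0.0], [0.0, 0.0, -1.0]]
ft_force: [1.0, 0.6, -0.5]
grip_width: 0.0685
```

Emit:
play_rows:
  targets: "0 0 0 0 0.1; 0 0 0 0 0; 0 0 0 0 0; 0 0 -0.03 0 0; 0 0 -0.065 0 0"

```text
time_s: 8.3
position: [0.5532, -0.3345, 0.0759]
tool_rot: [[-0.912, 0.409, -0.002], [0.409, 0.912, 0.002], [0.003, 0.001, -1.0]]
ft_force: [-0.3, -0.1, 0.1]
grip_width: 0.086
```

Emit:
play_rows:
  targets: "0 0 -0.02 0 0; 0 0 -0.03 0 0"

```text
time_s: 8.5
position: [0.5543, -0.3354, 0.1086]
tool_rot: [[-0.912, 0.409, 0.002], [0.409, 0.912, -0.002], [-0.003, -0.001, -1.0]]
ft_force: [-0.0, -0.6, -0.4]
grip_width: 0.0858
```

```bash
python3 go.py .4907 -.1453 .12;python3 tip.py s8
```

```text
t 8.5 p [ 0.5543 -0.3354  0.1086] jaw 65.8 q [ -42.   37.   68.   -0.   75. -107.] F [-0.  -0.6 -0.4] w 0.0858 tilt [ 0.0025 -0.0022 -1.    ]
shift [ 0.1358  0.1474 -0.012 ]
[356.75928144 210.20453889]
```

View pics/s8z.png

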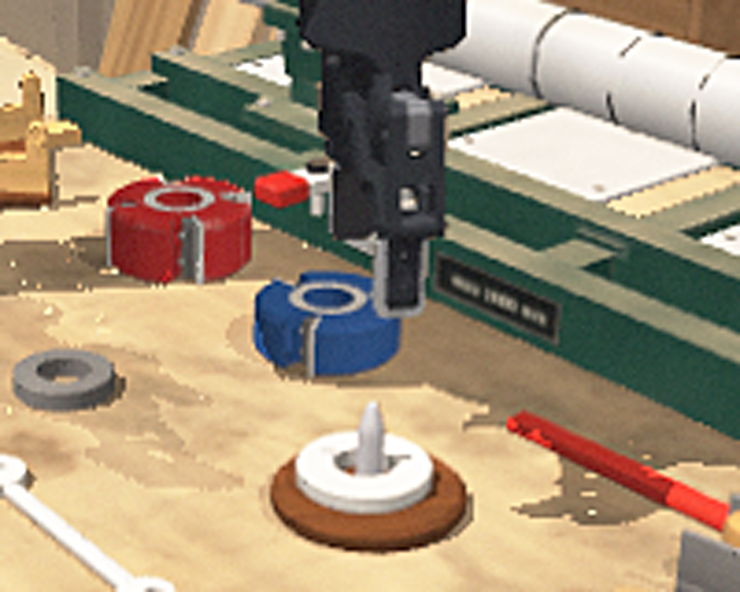

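Emit:
play_rows:
  targets: "0.02 0.022 0 0 0; 0.05 0.054 0 0 0.1; 0.08 0.087 0 0 0.2; 0.11 0.119 0 0 0.2; 0.136 0.147 0 0 0.2"

```text
time_s: 9.05
position: [0.4884, -0.143, 0.1053]
tool_rot: [[-0.912, 0.409, -0.002], [0.409, 0.912, 0.001], [0.002, 0.0, -1.0]]
ft_force: [-0.1, -0.0, -0.1]
grip_width: 0.0683
```

Emit:
play_rows:
  targets: "0 0 0.01 0 0.2; 0 0 0.03 0 0.2; 0 0 0.055 0 0.2; 0 0 0.07 0 0.2; 0 0 0.07 0 0.2"

```text
time_s: 9.55
position: [0.4888, -0.1451, 0.0337]
tool_rot: [[-0.912, 0.41, -0.005], [0.41, 0.912, 0.002], [0.005, 0.0, -1.0]]
ft_force: [-0.5, 0.2, -0.2]
grip_width: 0.0682
```

```bash
python3 go.py .4907 -.1453 -.002
```

```text
t 9.55 p [ 0.4888 -0.1451  0.0337] jaw 65.8 q [-30.  32.  96.  -0.  53. -96.] F [-0.5  0.2 -0.2] w 0.0682 tilt [-0.0045  0.0025 -1.    ]
shift [-0.0021  0.0006  0.0357]
```

Emit:
play_rows:
  targets: "-0.001 0 0.012 0 0.2; -0.001 0 0.026 0 0.2; -0.001 0 0.035 0 0.2; -0.001 0 0.037 0 0.2; -0.001 0 0.037 0 0.3"

```text
time_s: 10.05
position: [0.4909, -0.1457, -0.0007]
tool_rot: [[-0.912, 0.409, -0.0], [0.409, 0.912, 0.0], [0.0, -0.0, -1.0]]
ft_force: [-0.6, -0.4, 0.2]
grip_width: 0.0597
```

Emit:
play_rows:
  targets: "0 0 0 0 0.4; 0 0 0 0 0.6; 0 0 0 0 0.6; 0 0 0 0 0.6; 0 0 0 0 0.6"

```text
time_s: 10.55
position: [0.4911, -0.1458, 0.0003]
tool_rot: [[-0.912, 0.409, 0.001], [0.409, 0.912, -0.001], [-0.001, -0.0, -1.0]]
ft_force: [-1.9, 0.5, 5.8]
grip_width: 0.0528
```

```bash
python3 go.py .4907 -.1453 -.002
```

```text
t 10.55 p [ 4.911e-01 -1.458e-01  3.000e-04] jaw 65.8 q [-30.  35.  97.  -0.  48. -96.] F [-1.9  0.5  5.8] w 0.0528 tilt [ 1.2e-03 -8.0e-04 -1.0e+00]
shift [0.0006 0.0003 0.0023]
```

```bash
python3 go.py .5537 -.3355 .105
```

```text
t 10.55 p [ 4.911e-01 -1.458e-01  3.000e-04] jaw 65.8 q [-30.  35.  97.  -0.  48. -96.] F [-1.9  0.5  5.8] w 0.0528 tilt [ 1.2e-03 -8.0e-04 -1.0e+00]
shift [-0.1349 -0.1475 -0.1045]
```

Emit:
play_rows:
  targets: "0 0 -0.01 0 0.6; 0 0 -0.03 0 0.6; 0 0 -0.06 0 0.6; 0 0 -0.09 0 0.6; 0 0 -0.105 0 0.6"

```text
time_s: 11.05
position: [0.4915, -0.146, 0.1075]
tool_rot: [[-0.912, 0.409, 0.004], [0.409, 0.912, -0.002], [-0.004, -0.0, -1.0]]
ft_force: [-0.4, 1.1, -1.6]
grip_width: 0.0524
```

Emit:
play_rows:
  targets: "-0.02 -0.022 0 0 0.6; -0.05 -0.055 0 0 0.6; -0.08 -0.087 0 0 0.6; -0.11 -0.12 0 0 0.6; -0.125 -0.138 0 0 0.6"

```text
time_s: 11.55
position: [0.5488, -0.3259, 0.105]
tool_rot: [[-0.912, 0.411, 0.001], [0.411, 0.912, -0.001], [-0.002, -0.001, -1.0]]
ft_force: [0.2, 0.9, -0.4]
grip_width: 0.0524
```

```bash
python3 tip.py s9;python3 go.py .5537 -.3355 .03
```

```text
[351.64314584 211.67248654]
t 11.6 p [ 0.5491 -0.3282  0.1048] jaw 65.7 q [ -41.   37.   70.   -0.   73. -107.] F [-1.9 -2.5 -1.4] w 0.0528 tilt [ 0.0018 -0.0027 -1.    ]
shift [-0.007  -0.0046  0.0748]
```

View pics/s9z.png

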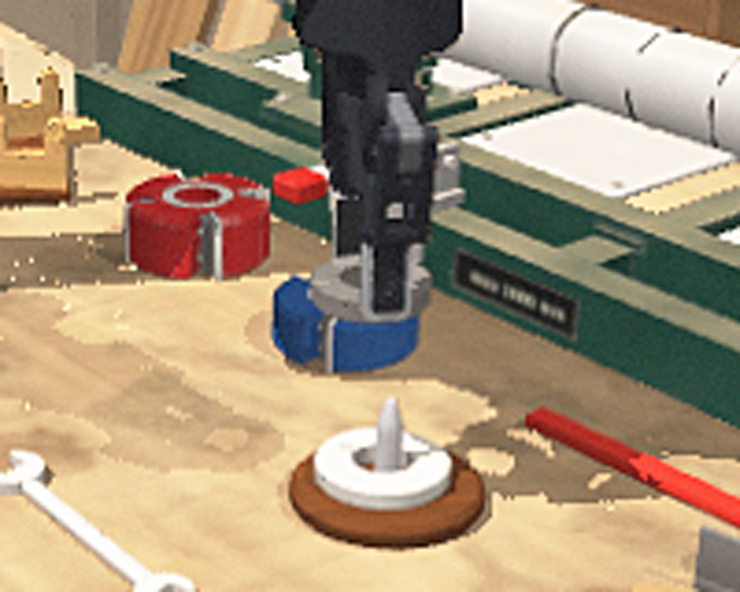

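Emit:
play_rows:
  targets: "-0.008 -0.0047 0 0 0.6; -0.009 -0.0047 0.01 0 0.6; -0.009 -0.0047 0.025 0 0.6; -0.009 -0.0047 0.035 0 0.6; -0.009 -0.0047 0.04 0 0.6"

```text
time_s: 12.1
position: [0.5543, -0.3295, 0.0631]
tool_rot: [[-0.913, 0.409, -0.002], [0.409, 0.913, 0.001], [0.002, 0.001, -1.0]]
ft_force: [0.1, 0.1, -0.5]
grip_width: 0.0527
```

```bash
python3 tip.py s10;python3 go.py .5555 -.3362 .0245
```

```text
[353.67554752 232.87578167]
t 12.15 p [ 0.5542 -0.3296  0.0629] jaw 65.9 q [ -41.   40.   71.    0.   69. -107.] F [ 0.2  0.9 -1. ] w 0.0529 tilt [-0.0018  0.0016 -1.    ]
shift [-0.0039 -0.0055  0.0384]
```

View pics/s10z.png

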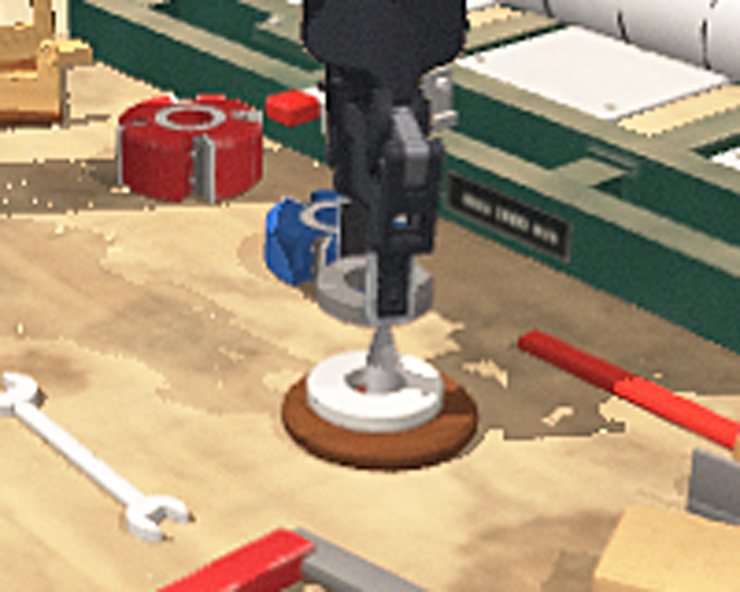

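Emit:
play_rows:
  targets: "-0.0035 -0.005 0 0 0.6; -0.0035 -0.0055 0.008 0 0.6; -0.0035 -0.0055 0.02 0 0.6; -0.0035 -0.0055 0.03 0 0.6; -0.0035 -0.0055 0.033 0 0.6"

```text
time_s: 12.65
position: [0.5549, -0.3365, 0.0294]
tool_rot: [[-0.912, 0.409, -0.002], [0.409, 0.912, 0.002], [0.003, 0.001, -1.0]]
ft_force: [-0.5, -0.5, -1.4]
grip_width: 0.0526
```

```bash
python3 tip.py s11;python3 go.py .5555 -.3362 .0245
```

```text
[355.73696495 250.83780808]
t 12.7 p [ 0.555  -0.3366  0.0297] jaw 65.8 q [ -42.   42.   72.    0.   66. -107.] F [-0.   0.4 -1.4] w 0.0523 tilt [-0.0019  0.0017 -1.    ]
shift [-0.0002  0.0006  0.0052]
```

View pics/s11z.png

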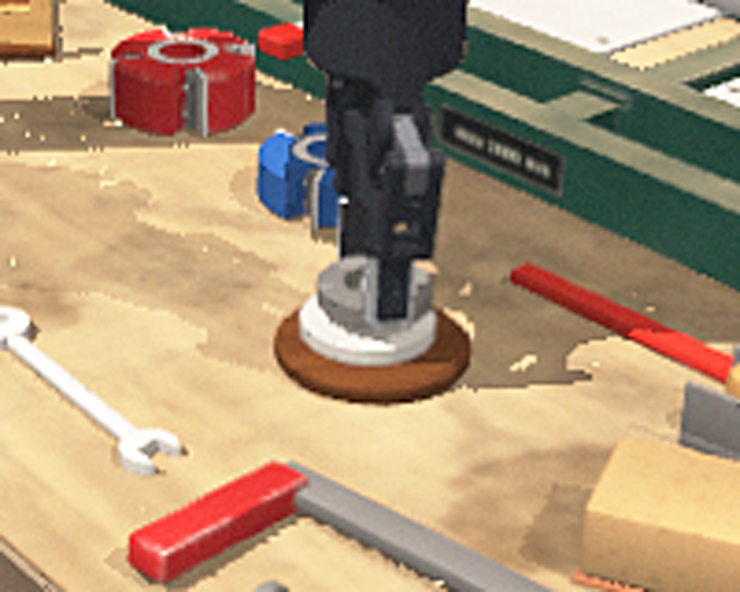

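Threaded. Lower a little and release.

Emit:
play_rows:
  targets: "0 0 0.003 0 0.6; 0 0 0.006 0 0.6; 0 0 0.006 0 0.5; 0 0 0.006 0 0.35; 0 0 0.006 0 0.2"

```text
time_s: 13.2
position: [0.5557, -0.3373, 0.0257]
tool_rot: [[-0.912, 0.409, 0.001], [0.409, 0.912, -0.001], [-0.001, -0.0, -1.0]]
ft_force: [0.8, -0.5, -0.1]
grip_width: 0.0678
```

Emit:
play_rows:
  targets: "0 0 0 0 0.1; 0 0 0 0 0.1; 0 0 -0.03 0 0.1; 0 0 -0.07 0 0.1; 0 0 -0.1 0 0.3"

```text
time_s: 13.7
position: [0.5558, -0.3373, 0.1277]
tool_rot: [[-0.912, 0.409, 0.001], [0.409, 0.912, -0.001], [-0.002, -0.001, -1.0]]
ft_force: [-0.4, -0.6, -0.0]
grip_width: 0.0643
```

```bash
python3 tip.py s12;python3 go.py .4077 .1616 .12 -10.7
```

```text
[359.64839032 197.72261344]
t 13.75 p [ 0.5573 -0.3385  0.1328] jaw 65.8 q [ -42.   36.   66.    0.   77. -107.] F [ 0.4 -0.6  5.4] w 0.0599 tilt [ 0.0074 -0.0066 -1.    ]
shift [0.3413 0.3951 0.0084]
turn tool rad 1.3359 (alt -1.8057 )
```

View pics/s12z.png

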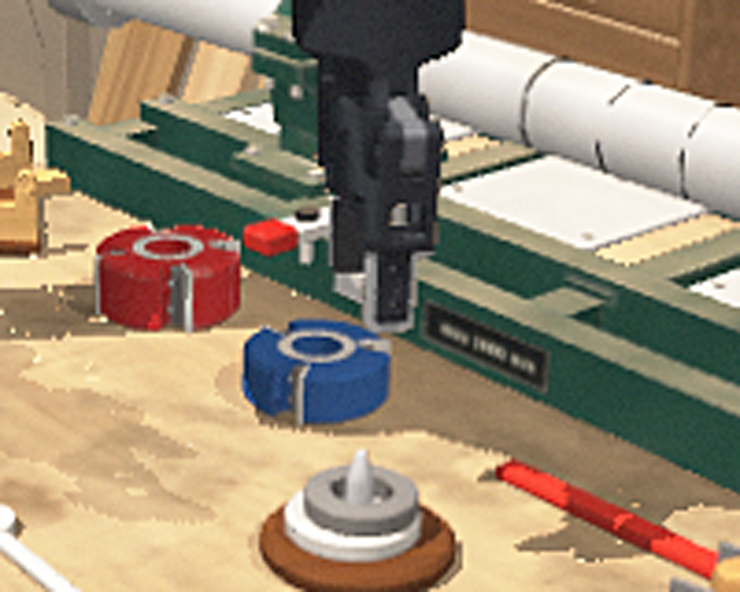

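Emit:
play_rows:
  targets: "0.01 0.012 -0.03 0 0.4; 0.03 0.035 -0.06 0 0.4; 0.06 0.07 -0.09 0 0.4; 0.09 0.105 -0.09 0 0.4; 0.12 0.14 -0.09 0 0.4"

```text
time_s: 14.25
position: [0.5028, -0.1587, 0.2163]
tool_rot: [[-0.912, 0.41, 0.002], [0.41, 0.912, -0.001], [-0.002, -0.0, -1.0]]
ft_force: [0.3, 1.0, 0.3]
grip_width: 0.0512
```

Emit:
play_rows:
  targets: "0.03 0.035 0 0 0.4; 0.06 0.07 0 0 0.4; 0.09 0.105 0 0 0.4; 0.12 0.14 0 0 0.4; 0.15 0.174 0 0 0.4"

```text
time_s: 14.75
position: [0.4369, 0.0615, 0.2155]
tool_rot: [[-0.912, 0.41, 0.001], [0.41, 0.912, 0.0], [-0.001, 0.0, -1.0]]
ft_force: [0.3, -0.0, 0.2]
grip_width: 0.0514
```

Emit:
play_rows:
  targets: "0.025 0.03 0 0.14 0.5; 0.045 0.05 0 0.28 0.5; 0.06 0.07 0 0.42 0.5; 0.07 0.08 0 0.56 0.5; 0.071 0.081 0 0.7 0.5"

```text
time_s: 15.25
position: [0.4054, 0.1643, 0.2154]
tool_rot: [[-0.431, 0.902, 0.0], [0.902, 0.431, 0.0], [0.0, 0.0, -1.0]]
ft_force: [0.5, -0.6, -0.0]
grip_width: 0.0428
```

Emit:
play_rows:
  targets: "0 0 0 0.13 0.5; 0 0 0 0.27 0.5; 0 0 0 0.41 0.5; 0 0 0 0.55 0.5; 0 0 0 0.636 0.5"

```text
time_s: 15.75
position: [0.4061, 0.1628, 0.2154]
tool_rot: [[0.191, 0.982, 0.0], [0.982, -0.191, -0.0], [0.0, 0.0, -1.0]]
ft_force: [-1.1, 0.9, 0.3]
grip_width: 0.0425
```

```bash
python3 go.py .4077 .1616 .08 -10.7
```

```text
t 15.75 p [0.4061 0.1628 0.2154] jaw -11.0 q [ 6. 11. 93. -0. 76. 17.] F [-1.1  0.9  0.3] w 0.0425 tilt [ 3.e-04 -0.e+00 -1.e+00]
shift [-0.0009  0.0017  0.1354]
turn tool rad -0.0053 (alt 3.1363 )
```

Emit:
play_rows:
  targets: "-0.001 0.0015 0.03 0 0.5; -0.001 0.0015 0.07 0 0.5; -0.001 0.0015 0.11 0 0.5; -0.001 0.0015 0.14 0 0.5; -0.001 0.0015 0.16 0 0.5"

```text
time_s: 16.25
position: [0.4067, 0.1615, 0.0535]
tool_rot: [[0.186, 0.983, -0.002], [0.983, -0.186, -0.0], [-0.001, -0.002, -1.0]]
ft_force: [0.8, 0.5, 1.6]
grip_width: 0.0427
```

Emit:
play_rows:
  targets: "0 0 0.02 0 0.5; 0 0 0.04 0 0.5; 0 0 0.05 0 0.5; 0 0 0.051 0 0.5; 0 0 0.051 0 0.5"

```text
time_s: 16.75
position: [0.4077, 0.1616, 0.0047]
tool_rot: [[0.186, 0.983, 0.0], [0.983, -0.186, 0.0], [0.0, 0.0, -1.0]]
ft_force: [0.1, -0.2, -0.4]
grip_width: 0.0428
```

```bash
python3 tip.py s13;python3 go.py .4077 .1616 .002 -10.7
```

```text
[181.48311038 193.06249815]
t 16.8 p [0.4079 0.1617 0.005 ] jaw -10.7 q [  6.  30. 109.  -0.  41.  17.] F [ 0.1 -1.3  0.2] w 0.0424 tilt [ 1.2e-03  1.0e-04 -1.0e+00]
shift [-0.0001 -0.0002  0.003 ]
turn tool rad -0.0002 (alt 3.1414 )
```

View pics/s13z.png

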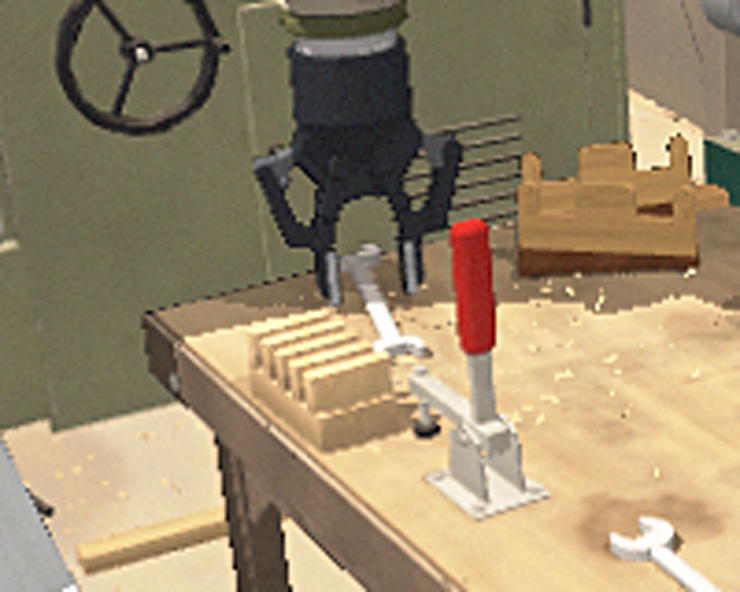

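Emit:
play_rows:
  targets: "0 0 0.002 0 0.6; 0 0 0.002 0 0.8; 0 0 0.002 0 1; 0 0 0.002 0 1; 0 0 0.002 0 1"
  force: 80

```text
time_s: 17.3
position: [0.4076, 0.1616, 0.0029]
tool_rot: [[0.186, 0.983, 0.001], [0.983, -0.186, 0.0], [0.0, 0.001, -1.0]]
ft_force: [-2.5, -0.3, 7.4]
grip_width: 0.008
```

Emit:
play_rows:
  targets: "0 0 0 0 1; 0 0 0 0 1; 0 0 -0.01 0 1; 0 0 -0.03 0 1; 0 0 -0.05 0 1"

```text
time_s: 17.8
position: [0.4072, 0.1616, 0.0534]
tool_rot: [[0.186, 0.983, -0.001], [0.983, -0.186, -0.0], [-0.0, -0.001, -1.0]]
ft_force: [0.1, -0.8, 0.1]
grip_width: 0.0076
```

```bash
python3 tip.py s14;python3 go.py .6205 .1648 .12 -26.8
```

```text
[179.75494223 173.3531629 ]
t 17.85 p [0.4086 0.1618 0.056 ] jaw -10.7 q [  6.  24. 106.   0.  49.  17.] F [2.  1.4 2.8] w 0.0079 tilt [ 4.2e-03  5.0e-04 -1.0e+00]
shift [ 0.0423  0.208  -0.0631]
turn tool rad 0.281 (alt -2.8606 )
```

View pics/s14z.png

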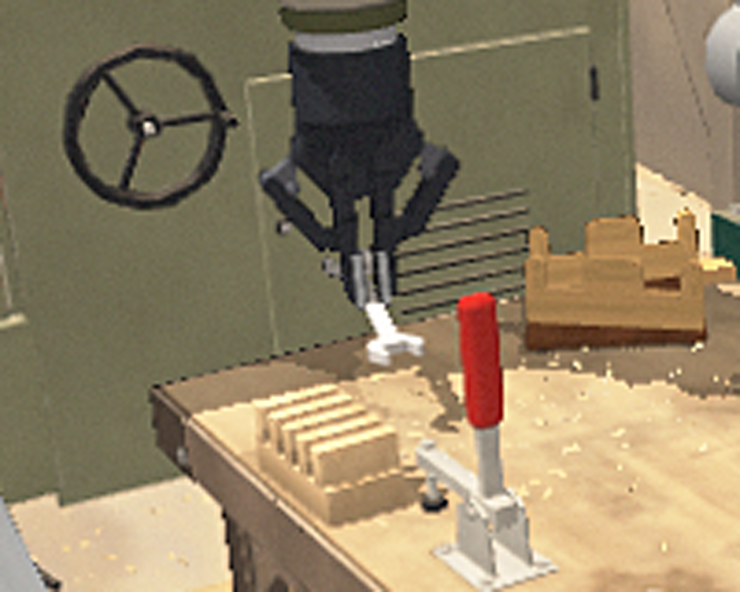

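Emit:
play_rows:
  targets: "0.002 0.01 -0.03 0.02 1; 0.006 0.03 -0.06 0.06 1; 0.013 0.065 -0.075 0.12 1; 0.02 0.1 -0.075 0.18 1; 0.028 0.135 -0.075 0.24 1"

```text
time_s: 18.35
position: [0.5466, 0.164, 0.1283]
tool_rot: [[0.416, 0.909, 0.001], [0.909, -0.416, 0.0], [0.001, 0.001, -1.0]]
ft_force: [0.3, 0.2, -0.8]
grip_width: 0.0078
```

```bash
python3 go.py .6205 .1648 .12 -26.8
```

```text
t 18.35 p [0.5466 0.164  0.1283] jaw -24.6 q [ 5. 29. 80. -0. 71. 29.] F [ 0.3  0.2 -0.8] w 0.0078 tilt [ 1.3e-03  1.0e-04 -1.0e+00]
shift [0.0315 0.0669 0.0084]
turn tool rad 0.0382 (alt -3.1033 )
```

Emit:
play_rows:
  targets: "0.01 0.02 0 0.02 1; 0.02 0.042 0 0.038 1; 0.028 0.06 0 0.038 1; 0.0315 0.067 0 0.038 1; 0.0315 0.067 0 0.038 1"

```text
time_s: 18.85
position: [0.6195, 0.1649, 0.127]
tool_rot: [[0.449, 0.894, -0.001], [0.894, -0.449, -0.0], [-0.0, -0.0, -1.0]]
ft_force: [-0.3, 0.9, -1.7]
grip_width: 0.0079
```

Emit:
play_rows:
  targets: "0 0 0 0 1; 0 0 0.02 0 1; 0 0 0.03 0 1; 0 0 0.03 0 1"

```text
time_s: 19.25
position: [0.618, 0.165, 0.096]
tool_rot: [[0.448, 0.894, -0.004], [0.894, -0.448, -0.0], [-0.002, -0.003, -1.0]]
ft_force: [0.7, -0.2, -1.2]
grip_width: 0.0078
```

```bash
python3 tip.py s15;python3 go.py .6205 .1648 .08 -26.8; python3 -c "
from h import *
d=grab('top','t15.png');cv2.imwrite('pics/t15z.png',cv2.resize(cv2.imread('pics/t15.png')[90:240,100:300],None,fx=3.7,fy=3.7,interpolation=cv2.INTER_CUBIC))"
```

```text
[255.688469  142.1327569]
t 19.3 p [0.6187 0.165  0.0971] jaw -26.6 q [ 4. 37. 70. -0. 73. 31.] F [-0.7 -1.2 -0.9] w 0.0076 tilt [-1.5e-03 -1.0e-04 -1.0e+00]
shift [0.0006 0.0017 0.0171]
turn tool rad 0.003 (alt -3.1386 )
```

View pics/s15z.png

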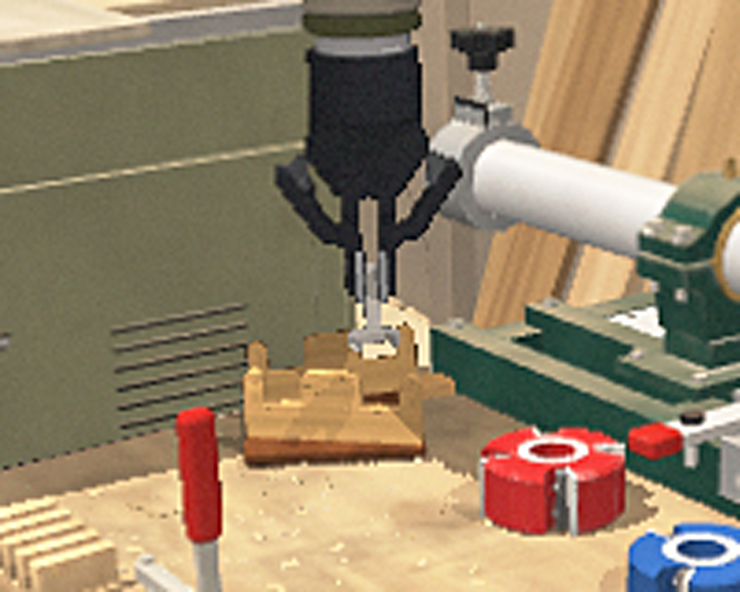

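View pics/t15z.png

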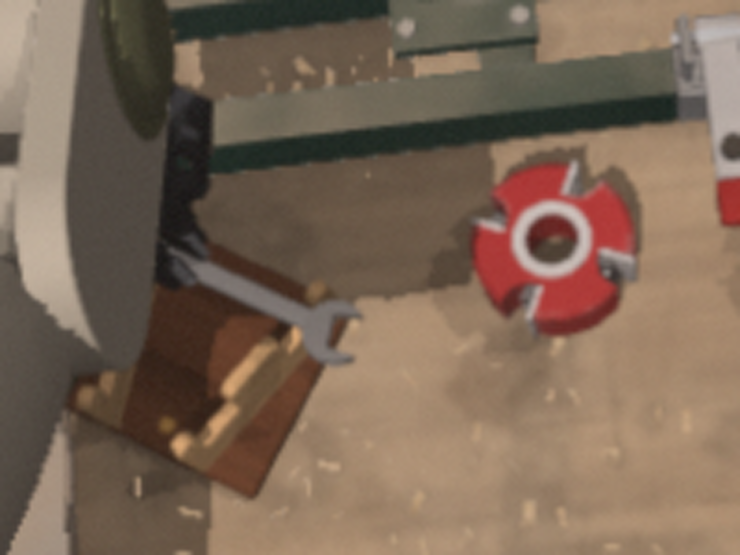

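Emit:
play_rows:
  targets: "0.0005 0.0015 0 0 1; 0.0005 0.0015 0.012 0 1; 0.0005 0.0015 0.025 0 1; 0.0005 0.0015 0.035 0 1; 0.0005 0.0015 0.042 0 1"

```text
time_s: 19.85
position: [0.6203, 0.1647, 0.0536]
tool_rot: [[0.448, 0.894, -0.002], [0.894, -0.448, -0.0], [-0.001, -0.002, -1.0]]
ft_force: [0.3, 0.3, -1.5]
grip_width: 0.0078
```

```bash
python3 tip.py s16;python3 go.py .6205 .1648 .039 -26.8
```

```text
[256.89315276 158.55745621]
t 19.9 p [0.62   0.1646 0.0529] jaw -26.6 q [ 4. 40. 72. -0. 68. 31.] F [-0.6 -0.3 -2. ] w 0.0079 tilt [-3.3e-03 -3.0e-04 -1.0e+00]
shift [0.0004 0.0004 0.0139]
turn tool rad 0.0027 (alt -3.1389 )
```

View pics/s16z.png

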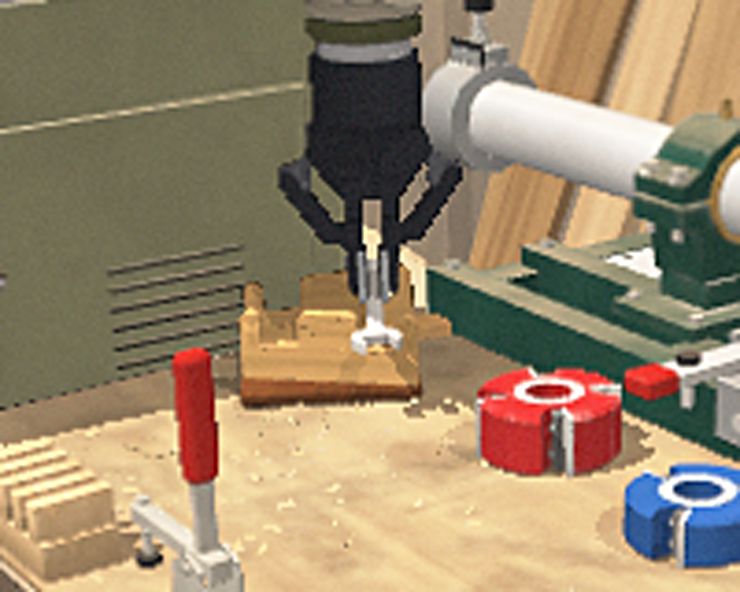

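Emit:
play_rows:
  targets: "0 0 0.005 0 1; 0 0 0.01 0 1; 0 0 0.012 0 1; 0 0 0.012 0 1; 0 0 0.012 0 1"

```text
time_s: 20.4
position: [0.621, 0.1647, 0.0436]
tool_rot: [[0.448, 0.894, 0.0], [0.894, -0.448, 0.0], [0.0, 0.0, -1.0]]
ft_force: [-0.6, 0.7, -1.6]
grip_width: 0.008
```

```bash
python3 go.py .6205 .1648 .039 -26.8
```

```text
t 20.4 p [0.621  0.1647 0.0436] jaw -26.6 q [ 4. 41. 73. -0. 66. 31.] F [-0.6  0.7 -1.6] w 0.008 tilt [ 5.e-04  0.e+00 -1.e+00]
shift [-0.0002 -0.0005  0.0046]
turn tool rad 0.0028 (alt -3.1388 )
```

Emit:
play_rows:
  targets: "0 0 0.002 0 1; 0 0 0.004 0 1; 0 0 0.0045 0 1; 0 0 0.0045 0 0.9; 0 0 0.0045 0 0.7"

```text
time_s: 20.9
position: [0.621, 0.1647, 0.0389]
tool_rot: [[0.448, 0.894, 0.0], [0.894, -0.448, -0.0], [0.0, 0.0, -1.0]]
ft_force: [0.0, 0.1, -0.1]
grip_width: 0.0219
```

Emit:
play_rows:
  targets: "0 0 0 0 0.6; 0 0 0 0 0.6; 0 0 -0.02 0 0.6; 0 0 -0.05 0 0.6; 0 0 -0.09 0 0.6"

```text
time_s: 21.4
position: [0.6201, 0.1646, 0.1284]
tool_rot: [[0.448, 0.894, -0.004], [0.894, -0.448, -0.0], [-0.002, -0.003, -1.0]]
ft_force: [0.6, 0.4, 0.6]
grip_width: 0.0341
```

```bash
python3 tip.py s17;python3 go.py .4113 -.2861 .22 1.8
```

```text
[256.64837418 126.73453858]
t 21.45 p [0.6231 0.165  0.1368] jaw -26.6 q [ 4. 35. 67. -0. 77. 31.] F [2.  0.  6.4] w 0.0342 tilt [ 9.7e-03  7.0e-04 -1.0e+00]
shift [-0.4978  0.0136 -0.0855]
turn tool rad -0.4963 (alt 2.6453 )
```

View pics/s17z.png

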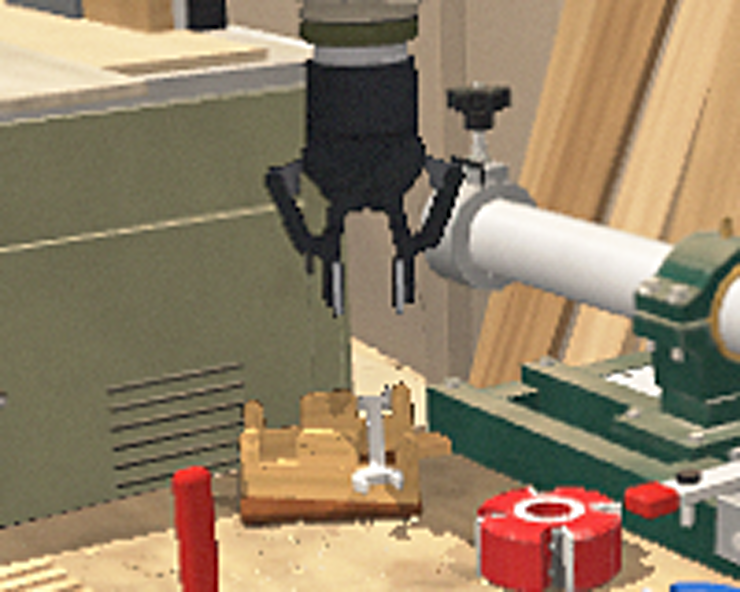

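Emit:
play_rows:
  targets: "-0.01 0 -0.03 0 0.5; -0.03 0 -0.06 0 0.5; -0.065 0.002 -0.09 0 0.5; -0.105 0.003 -0.09 0 0.5; -0.145 0.004 -0.09 0 0.5"

```text
time_s: 21.95
position: [0.559, 0.0323, 0.2197]
tool_rot: [[0.448, 0.894, 0.002], [0.894, -0.448, -0.0], [0.001, 0.002, -1.0]]
ft_force: [0.8, -0.1, 0.4]
grip_width: 0.0429
```

Emit:
play_rows:
  targets: "-0.045 0.001 0 0 0.5; -0.09 0.002 0 0 0.5; -0.135 0.004 0 0 0.5; -0.18 0.005 0 0 0.5; -0.225 0.006 0 0 0.5"

```text
time_s: 22.45
position: [0.4629, -0.1719, 0.219]
tool_rot: [[0.448, 0.894, 0.001], [0.894, -0.448, -0.0], [-0.0, 0.001, -1.0]]
ft_force: [0.4, -0.4, -0.1]
grip_width: 0.0427
```

Emit:
play_rows:
  targets: "-0.045 0.001 0 -0.1 0.5; -0.08 0.002 0 -0.2 0.5; -0.11 0.003 0 -0.3 0.5; -0.12 0.003 0 -0.4 0.5; -0.124 0.003 0 -0.496 0.5"

```text
time_s: 22.95
position: [0.4103, -0.284, 0.2188]
tool_rot: [[-0.033, 0.999, 0.0], [0.999, 0.033, -0.0], [-0.0, 0.0, -1.0]]
ft_force: [0.6, -1.1, 0.8]
grip_width: 0.0431
```

```bash
python3 go.py .4113 -.2861 .06 1.8
```

```text
t 22.95 p [ 0.4103 -0.284   0.2188] jaw 1.9 q [-48.  17.  83.  -0.  79. -50.] F [ 0.6 -1.1  0.8] w 0.0431 tilt [ 1.e-04 -3.e-04 -1.e+00]
shift [-0.0021  0.0009  0.1588]
turn tool rad 0.0016 (alt -3.14 )
```

Emit:
play_rows:
  targets: "-0.002 0.001 0.03 0 0.5; -0.002 0.001 0.07 0 0.5; -0.002 0.001 0.11 0 0.5; -0.002 0.001 0.14 0 0.5; -0.002 0.001 0.16 0 0.5"

```text
time_s: 23.45
position: [0.4115, -0.2841, 0.0568]
tool_rot: [[-0.031, 1.0, -0.001], [1.0, 0.031, 0.002], [0.002, -0.001, -1.0]]
ft_force: [0.5, -1.3, 0.2]
grip_width: 0.0425
```

Emit:
play_rows:
  targets: "0 0 0.02 0 0.5; 0 0 0.04 0 0.5; 0 0 0.052 0 0.5; 0 0 0.055 0 0.5; 0 0 0.055 0 0.5"

```text
time_s: 23.95
position: [0.4121, -0.2847, 0.0038]
tool_rot: [[-0.031, 1.0, -0.0], [1.0, 0.031, 0.0], [0.0, -0.0, -1.0]]
ft_force: [0.1, 0.8, 0.6]
grip_width: 0.0426
```

```bash
python3 tip.py s18;python3 go.py .4113 -.2861 .002 1.8
```

```text
[272.53179021 272.44045979]
t 24.0 p [ 0.4123 -0.2848  0.0042] jaw 1.8 q [-48.  34.  99.   0.  47. -50.] F [ 0.3 -0.1  0.4] w 0.0428 tilt [ 5.e-04 -5.e-04 -1.e+00]
shift [-0.0012 -0.001   0.0022]
turn tool rad -0.0004 (alt 3.1412 )
```

View pics/s18z.png

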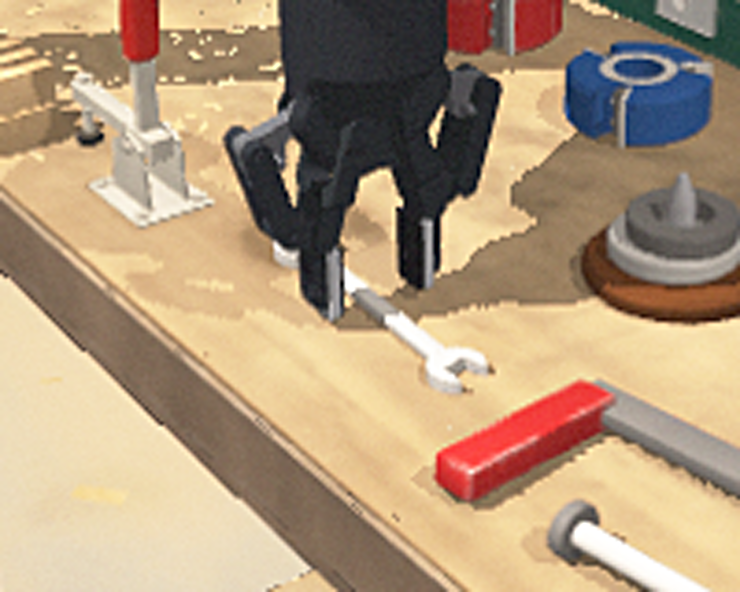

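Emit:
play_rows:
  targets: "-0.001 -0.001 0.0015 0 0.6; -0.001 -0.001 0.0015 0 0.8; -0.001 -0.001 0.0015 0 1; -0.001 -0.001 0.0015 0 1; -0.001 -0.001 0.0015 0 1"

```text
time_s: 24.5
position: [0.4112, -0.2858, 0.003]
tool_rot: [[-0.031, 1.0, 0.0], [1.0, 0.031, -0.001], [-0.001, 0.0, -1.0]]
ft_force: [-1.9, 0.2, 5.2]
grip_width: 0.0057
```

Emit:
play_rows:
  targets: "0 0 0 0 1; 0 0 0 0 1; 0 0 -0.01 0 1; 0 0 -0.04 0 1; 0 0 -0.08 0 1"

```text
time_s: 25.0
position: [0.4105, -0.285, 0.0828]
tool_rot: [[-0.031, 1.0, -0.002], [1.0, 0.031, 0.003], [0.003, -0.002, -1.0]]
ft_force: [0.4, -1.3, -1.0]
grip_width: 0.0054
```

```bash
python3 tip.py s19;python3 go.py .5615 .1946 .20 -26.8
```

```text
[272.04122312 229.49409056]
t 25.05 p [ 0.4127 -0.2872  0.0894] jaw 1.8 q [-48.  26.  94.   0.  59. -50.] F [ 3.3 -2.5  6.1] w 0.0055 tilt [ 0.0056 -0.0063 -1.    ]
shift [ 0.4762  0.1644 -0.1127]
turn tool rad 0.4991 (alt -2.6425 )
```

View pics/s19z.png

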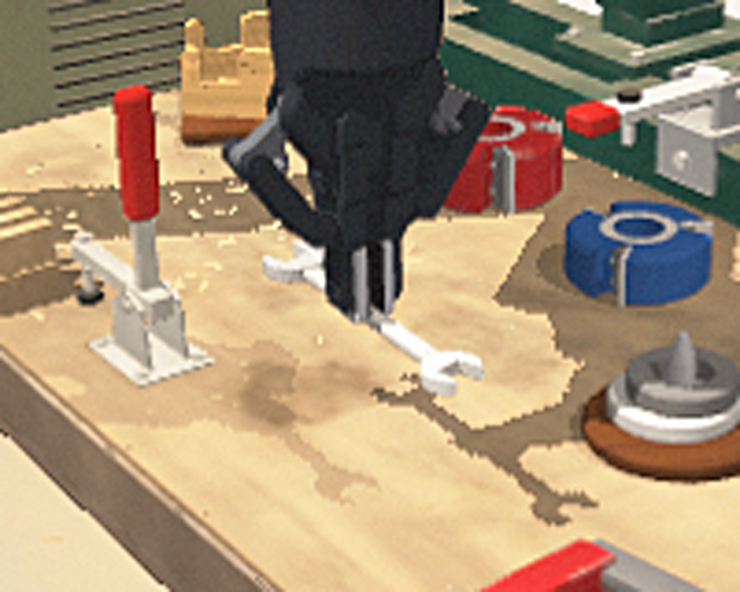

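Emit:
play_rows:
  targets: "0 0.01 -0.03 0 1; 0 0.03 -0.06 0 1; 0.01 0.06 -0.09 0 1; 0.03 0.09 -0.12 0 1; 0.06 0.11 -0.12 0 1"

```text
time_s: 25.55
position: [0.5218, -0.2229, 0.2068]
tool_rot: [[-0.03, 1.0, 0.007], [1.0, 0.03, -0.005], [-0.005, 0.007, -1.0]]
ft_force: [0.2, -0.7, -1.9]
grip_width: 0.0056
```

Emit:
play_rows:
  targets: "0.04 0.005 0 0 1; 0.08 0.01 0 0 1; 0.12 0.016 0 0 1; 0.16 0.022 0 0 1; 0.2 0.027 0 0 1"

```text
time_s: 26.05
position: [0.5398, -0.0198, 0.2029]
tool_rot: [[-0.031, 1.0, 0.0], [1.0, 0.031, -0.0], [-0.0, 0.0, -1.0]]
ft_force: [0.4, -0.3, -1.0]
grip_width: 0.0056
```

Emit:
play_rows:
  targets: "0.045 0.005 0 0.1 1; 0.09 0.01 0 0.2 1; 0.13 0.016 0 0.3 1; 0.165 0.02 0 0.4 1; 0.19 0.025 0 0.499 1"

```text
time_s: 26.55
position: [0.5585, 0.1715, 0.2028]
tool_rot: [[0.453, 0.891, 0.0], [0.891, -0.453, 0.0], [0.0, -0.0, -1.0]]
ft_force: [-0.5, -0.7, -0.9]
grip_width: 0.0055
```

```bash
python3 go.py .5615 .1946 .12 -26.8
```

```text
t 26.55 p [0.5585 0.1715 0.2028] jaw -27.0 q [ 5. 26. 72.  0. 82. 32.] F [-0.5 -0.7 -0.9] w 0.0055 tilt [ 1.e-04  3.e-04 -1.e+00]
shift [ 0.0219 -0.0078  0.0828]
turn tool rad -0.0027 (alt 3.1389 )
```

Emit:
play_rows:
  targets: "0.01 -0.004 0.02 0 1; 0.022 -0.008 0.045 0 1; 0.022 -0.008 0.075 0 1; 0.022 -0.008 0.1 0 1; 0.022 -0.008 0.11 0 1"

```text
time_s: 27.05
position: [0.5607, 0.1924, 0.0904]
tool_rot: [[0.451, 0.893, -0.004], [0.893, -0.451, -0.0], [-0.002, -0.003, -1.0]]
ft_force: [0.8, -0.8, -0.6]
grip_width: 0.0055
```

```bash
python3 tip.py s20;python3 go.py .5615 .1946 .055 -26.8;python3 -c "
from h import *
d=grab('top','t20.png');cv2.imwrite('pics/t20z.png',cv2.resize(cv2.imread('pics/t20.png')[90:240,100:300],None,fx=3.7,fy=3.7,interpolation=cv2.INTER_CUBIC))"
```

```text
[230.71636495 146.00472769]
t 27.1 p [0.5607 0.1922 0.09  ] jaw -26.8 q [ 7. 34. 79.  0. 68. 34.] F [-0.8  0.1 -3. ] w 0.0057 tilt [-4.1e-03 -5.0e-04 -1.0e+00]
shift [ 0.0025 -0.0002  0.035 ]
turn tool rad -0.0002 (alt 3.1414 )
```

View pics/s20z.png

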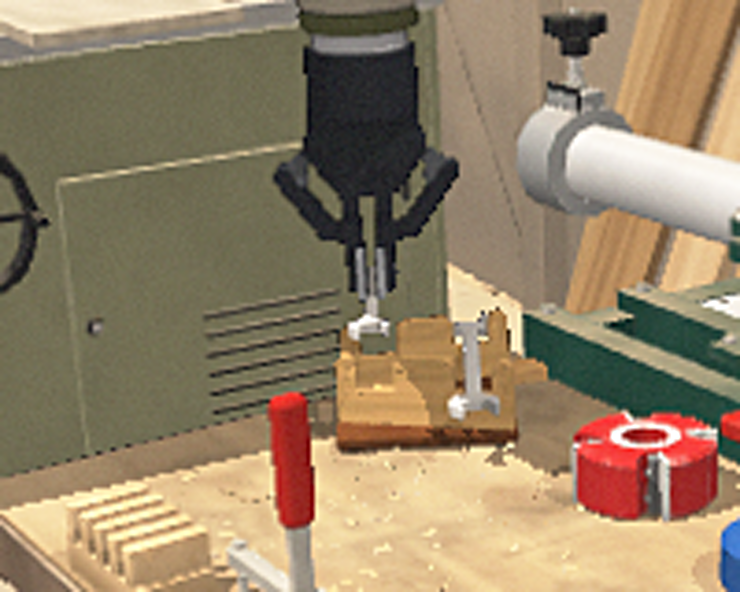

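View pics/t20z.png

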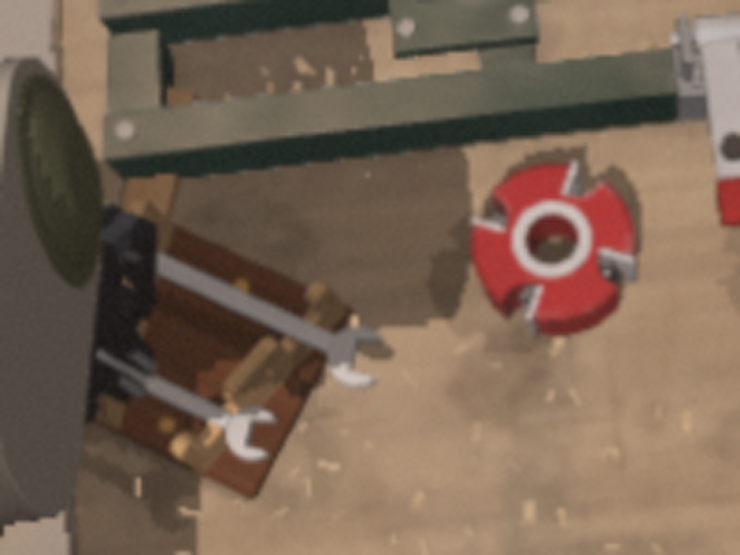

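Emit:
play_rows:
  targets: "0.002 0 0.005 0 1; 0.002 0 0.015 0 1; 0.002 0 0.027 0 1; 0.002 0 0.035 0 1; 0.002 0 0.037 0 1"

```text
time_s: 27.65
position: [0.5622, 0.194, 0.054]
tool_rot: [[0.451, 0.892, -0.002], [0.892, -0.451, -0.0], [-0.001, -0.002, -1.0]]
ft_force: [-0.5, 0.5, -0.7]
grip_width: 0.0054
```

```bash
python3 tip.py s21;python3 go.py .5615 .1946 .0395 -26.8
```

```text
[231.79376899 159.00123025]
t 27.7 p [0.5624 0.1941 0.0543] jaw -26.8 q [ 8. 36. 81. -0. 63. 34.] F [-0.3  0.4 -1.1] w 0.0055 tilt [-1.6e-03 -2.0e-04 -1.0e+00]
shift [ 0.0001 -0.001   0.0148]
turn tool rad -0.0003 (alt 3.1413 )
```

View pics/s21z.png

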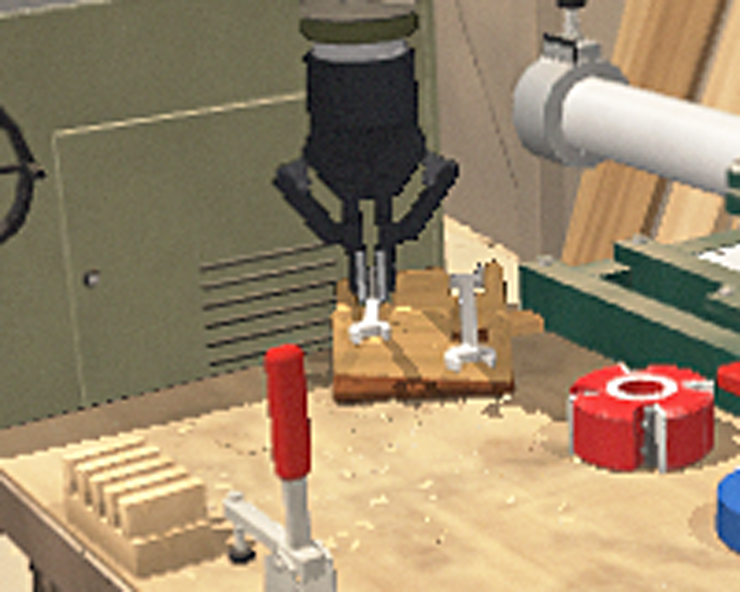

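Emit:
play_rows:
  targets: "0 -0.0005 0.005 0 1; 0 -0.0005 0.01 0 1; 0 -0.0005 0.0135 0 1; 0 -0.0005 0.0145 0 1; 0 -0.0005 0.0145 0 1"

```text
time_s: 28.2
position: [0.5623, 0.1944, 0.0407]
tool_rot: [[0.451, 0.892, -0.0], [0.892, -0.451, -0.0], [-0.0, -0.0, -1.0]]
ft_force: [0.5, 0.0, -1.7]
grip_width: 0.0055
```

Emit:
play_rows:
  targets: "0 0 0.0005 0 0.9; 0 0 0.0005 0 0.75; 0 0 0.0005 0 0.65; 0 0 0.0005 0 0.65; 0 0 0.0005 0 0.65"

```text
time_s: 28.7
position: [0.5624, 0.1944, 0.0404]
tool_rot: [[0.451, 0.892, 0.0], [0.892, -0.451, 0.0], [0.0, 0.0, -1.0]]
ft_force: [-0.3, 0.6, -0.8]
grip_width: 0.0299
```

Emit:
play_rows:
  targets: "0 0 -0.01 0 0.65; 0 0 -0.04 0 0.65; 0 0 -0.08 0 0.65; 0 0 -0.12 0 0.65; 0 0 -0.15 0 0.65"

```text
time_s: 29.2
position: [0.5626, 0.1945, 0.1939]
tool_rot: [[0.451, 0.892, 0.003], [0.892, -0.451, 0.0], [0.002, 0.003, -1.0]]
ft_force: [-0.1, 0.5, -0.1]
grip_width: 0.0301
```

```bash
python3 go.py .35 .40 .2
```

```text
t 29.2 p [0.5626 0.1945 0.1939] jaw -26.8 q [ 8. 28. 71.  0. 81. 34.] F [-0.1  0.5 -0.1] w 0.0301 tilt [ 3.3e-03  5.0e-04 -1.0e+00]
shift [ 0.0876 -0.2824 -0.0067]
```

Move the arm aside for clear views.

Emit:
play_rows:
  targets: "0.014 -0.045 -0.01 0 0.65; 0.028 -0.09 -0.02 0 0.65; 0.042 -0.135 -0.02 0 0.65; 0.056 -0.18 -0.02 0 0.65; 0.07 -0.225 -0.02 0 0.65"

```text
time_s: 29.7
position: [0.3915, 0.3594, 0.2114]
tool_rot: [[0.451, 0.892, 0.001], [0.892, -0.451, 0.001], [0.001, 0.001, -1.0]]
ft_force: [0.8, 0.7, -0.2]
grip_width: 0.0296
```

Emit:
play_rows:
  targets: "0.04 -0.02 0 0 0.65; 0.08 -0.04 0 0 0.65; 0.1 -0.05 0 0 0.65; 0.1 -0.05 0 0 0.65; 0.1 -0.05 0 0 0.65"

```text
time_s: 30.2
position: [0.3933, 0.47, 0.2106]
tool_rot: [[0.451, 0.893, 0.0], [0.893, -0.451, -0.0], [-0.0, 0.0, -1.0]]
ft_force: [0.3, -0.5, 0.4]
grip_width: 0.0303
```

```bash
cat > fin.py <<'E'
from h import *
d=grab('top','tF.png');s=grab('side','sF.png')
cv2.imwrite('pics/tFz.png',cv2.resize(cv2.imread('pics/tF.png')[100:300,110:210],None,fx=3,fy=3,interpolation=cv2.INTER_CUBIC))
z=cv2.imread('pics/sF.png')
cv2.imwrite('pics/sFz.png',cv2.resize(z[130:290,200:400],None,fx=3.7,fy=3.7,interpolation=cv2.INTER_CUBIC))
C=cloud(d); c=np.array([.591,.1797]); th=np.radians(153.2); x=np.array([np.cos(th),np.sin(th)]);y=np.array([-x[1],x[0]])
m=C.reshape(-1,3); q=(m[:,:2]-c)@np.c_[x,y]
px=cv2.cvtColor(d['pixels'],cv2.COLOR_RGB2HSV).reshape(-1,3)
for x0 in(-.033,.033):
    print('slot',x0)
    for y0 in np.arange(-.11,.111,.01):
        k=(abs(q[:,0]-x0)<.004)&(abs(q[:,1]-y0)<.005)&(m[:,2]>.025)
        if k.sum(): print(round(y0,2),k.sum(),(np.median(m[k,2])*1000).round(1),end='; ')
    print()
    k=(px[:,1]<60)&(m[:,2]>.03)&(m[:,2]<.055)&(abs(q[:,0]-x0)<.028)&(abs(q[:,1])<.13)
    print('grey extent y',q[k,1].min(),q[k,1].max(),'x mean shank',q[k&(abs(q[:,1])<.04),0].mean())
E
python3 fin.py; python3 go.py
```

```text
slot -0.033
-0.09 2 42.4; -0.08 19 43.7; -0.07 18 43.2; -0.06 16 43.3; -0.05 16 42.5; -0.04 18 42.7; -0.03 16 42.2; -0.02 17 42.4; -0.01 18 42.2; -0.0 16 41.9; 0.01 18 42.2; 0.02 20 42.6; 0.03 17 42.7; 0.04 19 41.7; 0.05 17 42.0; 0.06 20 42.9; 0.07 18 42.6; 0.08 19 43.7; 0.09 6 41.7; 
grey extent y -0.10605785556433724 0.10467729781397776 x mean shank -0.031787427891042254
slot 0.033
-0.06 16 43.5; -0.05 18 41.6; -0.04 16 42.6; -0.03 17 42.6; -0.02 17 42.3; -0.01 17 42.2; -0.0 17 42.9; 0.01 20 42.7; 0.02 18 43.1; 0.03 19 43.0; 0.04 20 42.5; 0.05 19 42.3; 0.06 18 43.8; 0.07 12 43.5; 
grey extent y -0.07862334527752338 0.08314581915412685 x mean shank 0.032897592925429056
t 30.3 p [0.3937 0.4692 0.2108] jaw -26.9 q [39. 29. 66. -0. 85. 66.] F [ 0.1 -0.3  0.5] w 0.03 tilt [ 2.e-04 -1.e-04 -1.e+00]
```

View pics/tF.png

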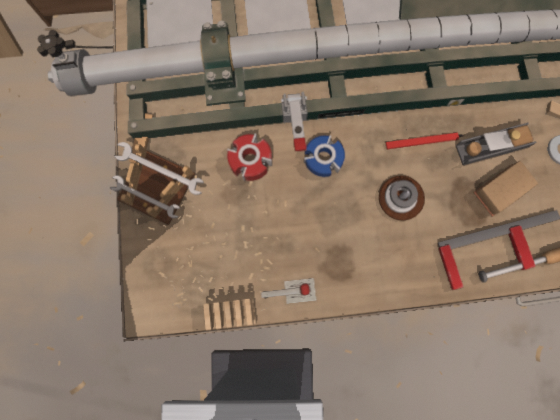

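View pics/sFz.png

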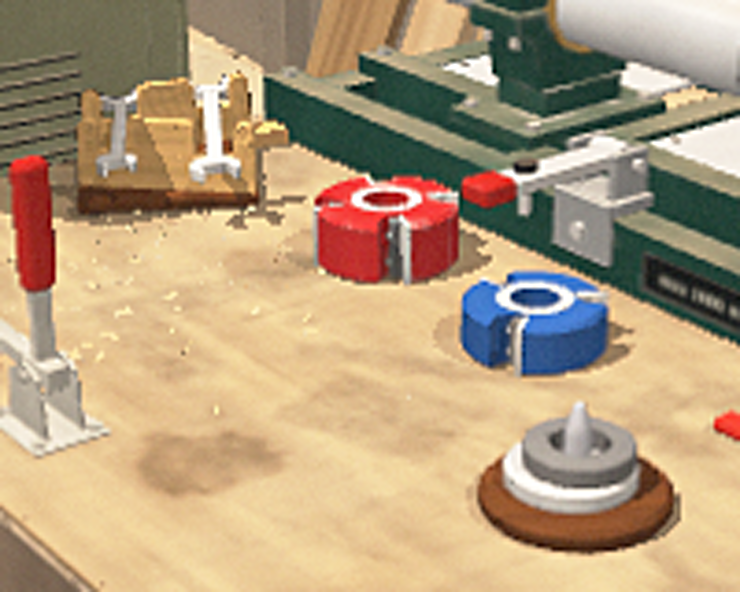

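```bash
python3 -c "
from rig import env; print(env.close_job())"
```

```text
the job is handed in; nothing more can be done
None
```

The kit is put away and the job is handed in at about 30 s of the 115 s allowed. The wide ring is at the bottom of the post with the narrow ring flat on top. The long spanner lies in the wide-apart notches and the short one in the close-together notches.

**Last checks (both cameras, arm clear):**
- **Rings:** both pictures show the post up through both bores and the rings lying flat. They sit about 3 mm off centre on the post, from the loose bores. I judged the rings by eye and did not measure their heights at the end.
- **Spanners:** the depth image puts the shank tops 42–43 mm up along both spanners; 43 mm means seated on the notch floors. They run −106 to +105 mm (long) and −79 to +83 mm (short) along the rack, so all four heads are outside the cheeks.
- **Bystanders:** the cutter heads look unmoved. The highest wrist force I saw in the readings after each move was about 16 N.

**Disagreements along the way:**
- After my first grip on the wide ring, the jaw reading was 61 mm against its 66 mm diameter, so I let go. I regripped 2 mm lower and it read about the same but lifted cleanly. The readings are 3–5 mm low on every part I gripped.
- The post stood about 3 mm from where I first measured it, and I corrected for that before placing the narrow ring.

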